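# Turn two filled hand moulds over and stack them in the cooling rack

### The arm

A 6-joint arm with a two-finger parallel gripper is mounted at the origin on the work surface; the furniture and walls round the work are solid. World frame = base frame: x ahead of the robot, y to its left, z up, the work surface at z = 0. Lengths are in m, angles in rad, forces in N, time in s.
With the tool pointing down it reaches from about 0.35 to 0.725 m from the base axis. Payload 4.3 kg.
Tool frame: the origin (TCP) lies between the finger pads; the fingertips stand 25 mm ahead of it and the grasp point (between the pads) lies 6 mm ahead of it; y points along the fingers, z is the direction in which the jaws open and shut, and the axes are right-handed (so a half turn about y gives the same grasp; the last joint's range is limited). The gripper opens to 85 mm and grips with 20 to 120 N. Pads are 22 mm wide; open, the fingers measure 114 mm over their backs; the gripper's body (76 mm by 85 mm) begins 54 mm behind the grasp point. The pads swing forward as they close: fully open they stand 13 mm farther back than shut.
Start: joints at [1.007, 0.377, 0.081, 1.274, 0, 1.46], TCP at [0.252, 0.517, 0.228] pointing down, gripper open.
Joint ranges: [-2.72, 2.72], [-0.84, 1.66], [-1.02, 1.22], [-1.77, 2.12], [-1.37, 1.28], [-3.14, 3.14]. Speed limits (rad/s): [2.57, 2.57, 3.14, 3.14, 3.14, 3.14].

### API

Orientations are given as a unit quaternion [x, y, z, w].
In Python, from rig import robot gives the robot as it stands. The module is installed in compiled form; this text tells all that it offers.
- The arm moves only by the shell command python3 -m creep 'ROWS'. ROWS is JSON, one flat list of numbers, 7 for each row, row after row: the closure in counts, from 0 (fully open) to 255 (shut), then the shift along the world's x, y, z in m, then the turn, a rotation vector about the world's x, y, z in rad. A call has 1 to 5 rows; each row shifts and turns the commanded pose from where the row before left it; what a row does not reach is not made up. A row lasts 1/12 s, in which the tool goes at most 41.7 mm and 7.16 degrees, less where a joint would pass 70% of its speed; a pose out of reach is approached as far as the arm can. A call with a gripper value outside its range is refused whole. The fingers move at their own pace and stop on an object; the grip force is fixed at half the most. Time passes only in rows, so rows that do not move let the fingers close. It gives the time, the measured TCP pose, the force and the opening at its end, in the units of the state.
- robot.sense(): the state, without advancing time (a new reading comes with each control period).
- robot.grab_frame(name): name is "scene" or "top" or "wrist"; returns (picture, depth): 400x640x3 uint8, blue, green, red; 400x640 float32, m along the optical axis (not along the pixel's ray), 0 where there is no reading.
- robot.get_calibration(name): a dict with "fx", "fy", "cx", "cy" (pixels), "extrinsics" (4x4, takes a point from camera to world coordinates). Camera axes: x right, y down, z forward; pixel columns grow to the right and rows downward; lengths in m; the calibration is good to about 2 mm. A picture is of the moment at which its call begins: read the wrist's pose just before it. get_calibration takes no time and is no camera call; for the wrist camera it gives the pose at the moment of the call.
- robot.sign_off(): hands the job in, once; it reports no verdict.
The state is a dict: "time": time; "joints": joint angles; "joint_velocities": joint speeds; "joint_torque": joint torques, N m; "position": TCP position; "ee_rot": TCP orientation; "force": force on the tool from outside, world axes, zero at the start; "moment": the same for the moment, N m; "opening": finger opening in m.
Only numpy, scipy, OpenCV 4.12 (cv2) and the standard library are available. Lean on these libraries where they do the work, as an engineer would, in place of code of your own. Each camera call takes 0.05 s, during which the arm holds its last target.

### The job

Two filled hand moulds lean lid-up in their cradles, their lids lying loose on them. Turn each one over, keeping base and lid shut together all the way, and stack them lid-down in the empty cooling rack: first the wide mould flat on the sloping bed, then the narrow one flat on top of it, both squarely in the middle of the rack with their ends resting on its ledge. Leave the other things on the bench where they are.

Things in the scene. Friction and masses are not known exactly. Their poses are not given: they have to be found in the camera images.
- wide_base_mid (a point): base of the wide mould: aluminium tray 80 x 84 x 30 mm (x, y, z), point at its middle. Own z points from the base's outer face to the lid (at the start: 30 degrees above level, away from the robot); own -x points up the slope to the tongue. Closed mould: 44 mm thick, about 0.27 kg (varies).
- wide_lid_mid (a point): lid of the wide mould: plate 80 x 84 x 14 mm, dark filling hole in its outer face; point at its middle, axes as the base's, 22 mm from the base's point when shut. Not latched: a plug reaches 6 mm into the tray with 1.5 mm play, nothing else holds it, so it falls off a turned mould that is held by the base alone.
- wide_tongue (a point): grip tongue of the wide mould: 36 mm wide (y), 42 mm long (from the mould's body out along -x), 16 mm thick: 8 mm belongs to the base, 8 mm to the lid lying on it. Point 25 mm from the body, where the two meet (from the base's middle x = -65, z = +15 mm); axes as the base's. Pinch both halves together across z, tool along +x, firmly (30 N or more).
- narrow_base_mid (a point): base of the narrow mould: aluminium tray 80 x 58 x 30 mm (x, y, z), point at its middle. Own z points from the base's outer face to the lid (at the start: 30 degrees above level, away from the robot); own -x points up the slope to the tongue. Closed mould: 44 mm thick, about 0.27 kg (varies).
- narrow_lid_mid (a point): lid of the narrow mould: plate 80 x 58 x 14 mm, dark filling hole in its outer face; point at its middle, axes as the base's, 22 mm from the base's point when shut. Not latched: a plug reaches 6 mm into the tray with 1.5 mm play, nothing else holds it, so it falls off a turned mould that is held by the base alone.
- narrow_tongue (a point): grip tongue of the narrow mould: 36 mm wide (y), 42 mm long (from the mould's body out along -x), 16 mm thick: 8 mm belongs to the base, 8 mm to the lid lying on it. Point 25 mm from the body, where the two meet (from the base's middle x = -65, z = +15 mm); axes as the base's. Pinch both halves together across z, tool along +x, firmly (30 N or more).
- rack_bed: cooling rack, fixed, empty: dark steel stand, sloping bed 106 mm wide, from the corner 64 mm up the slope, with a square ledge 96 mm deep (z) at its foot. Frame: origin in the middle of the corner of bed and ledge, 22 mm above the bench; z square out of the bed, 30 degrees above level, x down the slope, 60 degrees below level, both away from the robot; y left. At home a mould's body spans x = -80 to 0.
- cradle_w_bed: cradle of the wide mould, fixed: like the rack but 100 mm wide, ledge only 50 mm deep. Frame: origin in the middle of the corner of bed and ledge, 22 mm above the bench; z square out of the bed, 30 degrees above level, x down the slope, 60 degrees below level, both away from the robot; y left. The mould lies in it lid up, tray middle at x = -40, z = +15 mm.
- cradle_n_bed: cradle of the narrow mould, fixed: like the rack but 100 mm wide, ledge only 50 mm deep. Frame: origin in the middle of the corner of bed and ledge, 22 mm above the bench; z square out of the bed, 30 degrees above level, x down the slope, 60 degrees below level, both away from the robot; y left. The mould lies in it lid up, tray middle at x = -40, z = +15 mm.
- mould_cube: bystander: plain mould block 36 x 50 x 34 mm with a bored hole, origin under its middle
- pin_plate: bystander: mould top plate 50 x 75 mm with four upright guide pins, 34 mm high, origin under its middle
- cutters: bystander: end cutters lying flat on the bench, 162 mm long, 14 mm high, origin under their middle

How it is judged:
By the outcome, as a careful person would: the job done as asked, in the order asked, and still so for the second after the job is handed in, with the robot touching nothing.
It also fails if it takes over 72 s, if anything falls off the work surface, if the arm or the gripper's body presses on something with over 40 N, if the wrist force passes 120 N, or if a joint passes its speed limit or range.

## Working session

There is one attempt and no reset: what is moved stays moved. The work goes in short steps, Python scripts to look and compute and a shell command to move; the robot and the scene stay as the last step left them, time stands still between calls to the robot, and variables do not carry over. Pictures are saved under pics/ and viewed, and the job is handed in when it is done.

```bash
mkdir -p pics; ls; python3 - <<'E'
from rig import robot
import cv2,numpy as np
s=robot.sense(); print({k:np.round(v,3).tolist() for k,v in s.items()})
for n in ["scene","top"]:
    c=robot.get_calibration(n); print(n,c["fx"],c["cx"],c["cy"],np.round(c["extrinsics"],3).tolist())
    p,d=robot.grab_frame(n); cv2.imwrite(f"pics/{n}0.png",p); np.save(f"{n}0.npy",d)
E
```

```text
pics
{'time': 0.0, 'joints': [1.007, 0.378, 0.08, 1.274, 0.0, 1.46], 'joint_velocities': [0.002, -0.0, -0.0, 0.002, -0.001, 0.002], 'joint_torque': [0.001, -46.361, 26.987, 0.021, -0.0, 0.0], 'position': [0.252, 0.516, 0.227], 'ee_rot': [0.69, -0.159, 0.159, -0.688], 'force': [-0.126, -0.303, 0.593], 'moment': [0.004, -0.019, 0.015], 'opening': 0.085}
scene 501.4258537269778 322.356575816161 200.6653732100114 [[0.559, -0.474, 0.68, -0.115], [-0.829, -0.33, 0.452, -0.482], [0.011, -0.817, -0.577, 0.634], [0.0, 0.0, 0.0, 1.0]]
top 517.4640778287531 314.29341218871906 203.16495792948257 [[0.003, -0.983, 0.186, 0.327], [-1.0, -0.002, 0.006, -0.073], [-0.006, -0.186, -0.983, 1.134], [0.0, 0.0, 0.0, 1.0]]
```

View pics/scene0.png

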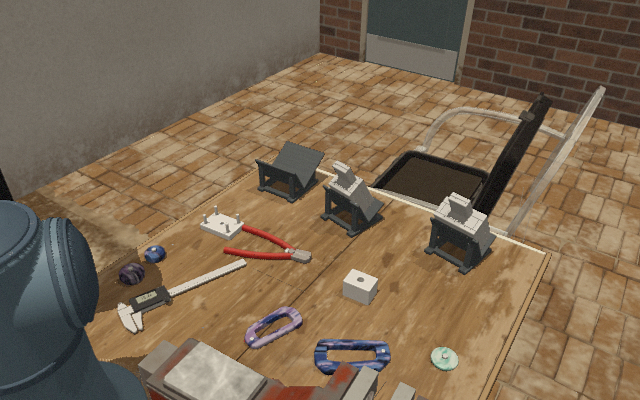

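View pics/top0.png

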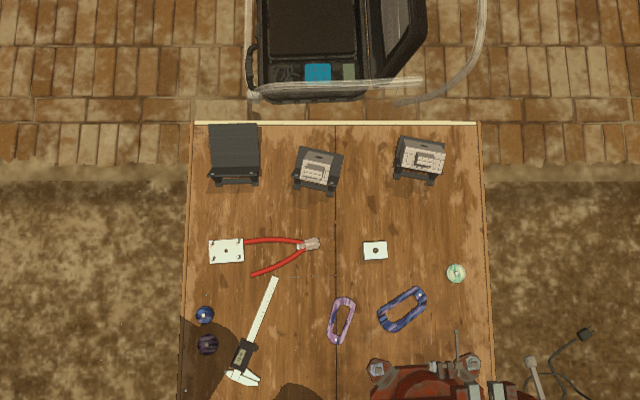

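```bash
cat > h.py <<'E'
from rig import robot
import cv2,numpy as np
from scipy.spatial.transform import Rotation as R
def cloud(d,c):
    v,u=np.mgrid[:400,:640]
    p=np.stack([(u-c["cx"])/c["fx"]*d,(v-c["cy"])/c["fy"]*d,d],-1)
    E=np.array(c["extrinsics"]); w=p@E[:3,:3].T+E[:3,3]; w[d==0]=np.nan; return w
E
python3 - <<'E'
from h import *
for n in ["scene","top"]:
    p=cv2.imread(f"pics/{n}0.png"); w=cloud(np.load(f"{n}0.npy"),robot.get_calibration(n))
    np.save(f"w_{n}.npy",w)
    r=(slice(120,290),slice(240,510)) if n=="scene" else (slice(110,290),slice(190,460))
    cv2.imwrite(f"pics/{n}0z.png",cv2.resize(p[r],None,fx=2.9,fy=2.9,interpolation=cv2.INTER_CUBIC))
    for q in ([(180,235),(150,235),(170,320),(155,420),(250,375),(250,226),(300,330),(375,375),(365,465)] if n=="top" else []):
        print(n,q,np.round(w[q],3))
E
```

```text
top (180, 235) [0.593 0.112 0.006]
top (150, 235) [0.651 0.108 0.045]
top (170, 320) [ 0.582 -0.078  0.138]
top (155, 420) [ 0.615 -0.278  0.133]
top (250, 375) [ 0.437 -0.199 -0.001]
top (250, 226) [0.436 0.128 0.001]
top (300, 330) [ 0.329 -0.1   -0.004]
top (375, 375) [ 0.178 -0.192  0.021]
top (365, 465) [ 0.198 -0.379  0.018]
```

View pics/scene0z.png

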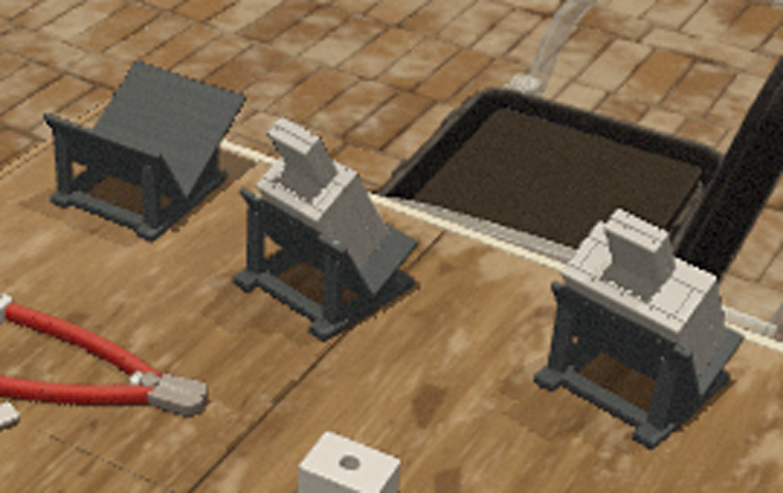

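View pics/top0z.png

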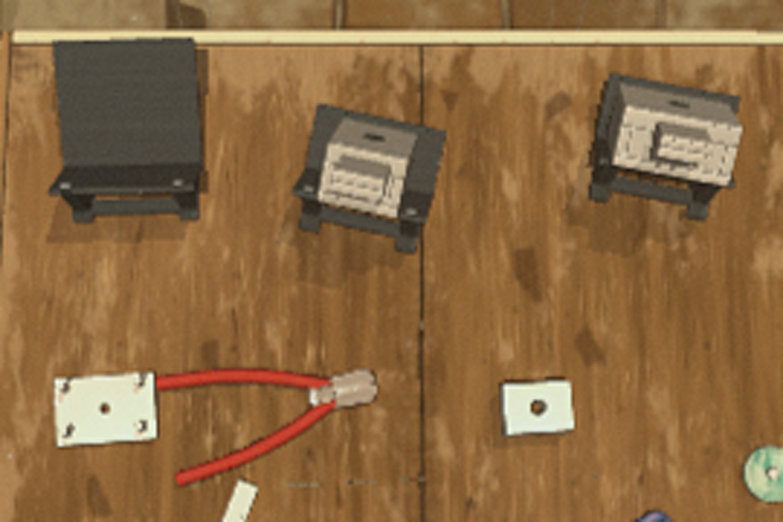

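```bash
cat > fit.py <<'E'
from h import *
from scipy.optimize import least_squares
S3,C3=np.sin(np.pi/6),np.cos(np.pi/6)
def frame(yaw):  # columns x,y,z in world
    f=np.array([np.cos(yaw),np.sin(yaw),0]); up=np.array([0,0,1.])
    x=.5*f-C3*up; z=C3*f+.5*up; return np.stack([x,np.cross(z,x),z],1)
def sdf(p,b):
    c=np.array([(b[0]+b[1])/2,(b[2]+b[3])/2,(b[4]+b[5])/2])/1e3; h=np.array([b[1]-b[0],b[3]-b[2],b[5]-b[4]])/2e3
    q=np.abs(p-c)-h
    return np.linalg.norm(np.maximum(q,0),axis=1)+np.minimum(q.max(1),0)
def mould(w): return [[-80,0,-w/2,w/2,0,44],[-122,-80,-18,18,22,38]]
rackm=[[-64,0,-53,53,-6,0],[0,6,-53,53,0,96]]
def usdf(p,M): return np.min([sdf(p,b) for b in M],axis=0)
def fit(P,M,x0,it=6,gate=.006,free=3):
    x=np.array(x0,float)
    for k in range(it):
        g=[.015,.012,.009,gate,gate,gate][k]
        q=(P-np.r_[x[:2],.022+ (x[3] if len(x)>3 else 0)])@frame(x[2]); s=usdf(q,M); m=np.abs(s)<g
        f=lambda y:usdf((P[m]-np.r_[y[:2],.022+(y[3] if len(y)>3 else 0)])@frame(y[2]),M)
        r=least_squares(f,x,loss="soft_l1",f_scale=.001); x=r.x
    return x,m.sum(),np.sqrt(np.median(f(x)**2)),q[m]
E
python3 - <<'E'
from fit import *
W={n:np.load(f"w_{n}.npy").reshape(-1,3) for n in["scene","top"]}
for name,M,x0 in [("wide",mould(84),(.65,-.28,0)),("narrow",mould(58),(.62,-.08,-.15)),("rack",rackm,(.65,.1,0))]:
  for cam in ["scene","top","both"]:
    P=np.vstack(list(W.values())) if cam=="both" else W[cam]
    P=P[~np.isnan(P).any(1)]
    lo=.015 if name=="rack" else .05
    P=P[(P[:,2]>lo)&(np.linalg.norm(P[:,:2]-np.array(x0[:2]),axis=1)<.11)]
    for ex in ([],[0.]):
      x,n,e,q=fit(P,M,list(x0)+ex)
      print(name,cam,np.round(x,4),n,round(e*1e3,2), np.round(np.percentile(q[:,1],[1,99])*1e3,1))
E
```

```text
wide scene [ 0.6354 -0.2928 -0.1896] 1941 0.98 [-43.   41.4]
wide scene [ 0.6345 -0.2927 -0.1884 -0.0011] 1956 1.2 [-43.2  41.5]
wide top [ 0.6328 -0.294  -0.1918] 1204 0.69 [-41.4  42.6]
wide top [ 6.328e-01 -2.940e-01 -1.916e-01 -4.000e-04] 1205 0.65 [-41.4  42.6]
wide both [ 0.634  -0.2928 -0.1865] 3156 1.25 [-42.8  41.8]
wide both [ 0.6337 -0.2928 -0.1872 -0.001 ] 3176 1.08 [-42.9  42.1]
narrow scene [ 0.61   -0.07   -0.2194] 1224 0.91 [-30.9  28.7]
narrow scene [ 0.6097 -0.0699 -0.2207 -0.0007] 1226 0.98 [-30.9  29.1]
narrow top [ 0.6072 -0.0711 -0.2202] 849 0.62 [-31.7  31. ]
narrow top [ 6.073e-01 -7.120e-02 -2.191e-01 -3.000e-04] 851 0.62 [-31.7  31.1]
narrow both [ 0.6082 -0.0697 -0.2184] 2080 1.08 [-30.9  30.9]
narrow both [ 0.6083 -0.0697 -0.2184 -0.0008] 2082 1.0 [-30.9  31.1]
rack scene [0.6236 0.1112 0.029 ] 1781 1.09 [-53.7  50.3]
rack scene [0.6214 0.1106 0.0295 0.0056] 1766 1.0 [-53.2  50.8]
rack top [0.6194 0.1099 0.0308] 2589 1.11 [-52.6  51.5]
rack top [ 6.194e-01  1.098e-01  2.980e-02 -2.000e-04] 2590 1.08 [-52.5  51.6]
rack both [0.6191 0.11   0.0332] 4412 1.24 [-52.7  51.3]
rack both [0.6218 0.1107 0.0277 0.0058] 4330 1.2 [-53.3  50.8]
```

```bash
python3 - <<'E'
from fit import *
s=robot.sense(); Rt=R.from_quat(s["ee_rot"]).as_matrix(); print(np.round(Rt,3)); 
print("yaw of jaw z",np.degrees(np.arctan2(Rt[1,2],Rt[0,2])),"j1",np.degrees(s["joints"][0]),"j6",np.degrees(s["joints"][5]))
E
```

```text
[[ 0.899 -0.001  0.438]
 [-0.438 -0.002  0.899]
 [-0.    -1.    -0.002]]
yaw of jaw z 63.99809152441558 j1 57.67812528067287 j6 83.68004416162047
```

```bash
cat > plan.py <<'E'
from fit import *
POSE={"wide":[.6335,-.2934,-.190],"narrow":[.6085,-.0705,-.2195],"rack":[.6200,.1102,.030]}
def target(which,px,pz,sgn,py=0,off=6):
    "TCP pose so that grasp point at (px,py,pz) mm of bed frame; tool y = bed x, tool z = sgn*bed z"
    x,y,yaw=POSE[which]; F=frame(yaw)
    p=np.array([x,y,.022])+F@(np.array([px-off,py,pz])/1e3)
    return p,np.stack([sgn*F[:,1],F[:,0],sgn*F[:,2]],1)
def delta(p,Rm,p0=None,R0=None):
    s=robot.sense(); p0=s["position"] if p0 is None else p0
    R0=R.from_quat(s["ee_rot"]).as_matrix() if R0 is None else R0
    d=p-np.array(p0); rv=R.from_matrix(Rm@R0.T).as_rotvec()
    print("target",np.round(p,4),"shift mm",np.round(d*1e3,1),"rotvec",np.round(rv,4),"ang",round(np.linalg.norm(rv),3), "rows>=",int(np.ceil(max(np.linalg.norm(rv)/.12,np.linalg.norm(d)/.040))))
    return d,rv
E
python3 - <<'E'
from plan import *
p,Rm=target("wide",-105,30,1); print(np.linalg.det(Rm))
delta(p,Rm)
F=frame(POSE["wide"][2]); print("tooldir",F[:,0])
delta(p-F[:,0]*.10,Rm)
E
```

```text
-1.0Traceback (most recent call last):
  File "<stdin>", line 3, in <module>
  File "plan.py", line 11, in delta
    d=p-np.array(p0); rv=R.from_matrix(Rm@R0.T).as_rotvec()
                         ~~~~~~~~~~~~~^^^^^^^^^
  File "scipy/spatial/transform/_rotation.pyx", line 1143, in scipy.spatial.transform._rotation.Rotation.from_matrix
ValueError: Non-positive determinant (left-handed or null coordinate frame) in rotation matrix 0: [[ 0.54209873  0.68080474 -0.4925788 ]
 [ 0.81099355 -0.5773676   0.09453102]
 [ 0.22004187  0.45072337  0.8651185 ]].
```

Tool x = y×z = bed x × bed z = −bed y; fix the sign.

```bash
sed -i 's/\[sgn\*F\[:,1\]/[-sgn*F[:,1]/' plan.py
python3 - <<'E'
from plan import *
p,Rm=target("wide",-105,30,1)
F=frame(POSE["wide"][2]); print("tooldir",F[:,0])
delta(p-F[:,0]*.10,Rm)
E
```

```text
tooldir [ 0.49100212 -0.09442945 -0.8660254 ]
target [ 0.5554 -0.2784  0.2197] shift mm [ 303.7 -794.7   -7.5] rotvec [ 0.2519 -0.5046 -1.275 ] ang 1.394 rows>= 22
```

```bash

python3 -m creep '[0,0.012,-0.032,0.015,0.010,-0.020,-0.051, 0,0.012,-0.032,0.015,0.010,-0.020,-0.051, 0,0.012,-0.032,0.015,0.010,-0.020,-0.051, 0,0.012,-0.032,0.015,0.010,-0.020,-0.051, 0,0.012,-0.032,0.015,0.010,-0.020,-0.051]'
python3 -m creep '[0,0.012,-0.032,0,0.010,-0.020,-0.051, 0,0.012,-0.032,0,0.010,-0.020,-0.051, 0,0.012,-0.032,0,0.010,-0.020,-0.051, 0,0.012,-0.032,0,0.010,-0.020,-0.051, 0,0.012,-0.032,0,0.010,-0.020,-0.051]'
python3 -m creep '[0,0.012,-0.032,0,0.010,-0.020,-0.051, 0,0.012,-0.032,0,0.010,-0.020,-0.051, 0,0.012,-0.032,0,0.010,-0.020,-0.051, 0,0.012,-0.032,0,0.010,-0.020,-0.051, 0,0.012,-0.032,0,0.010,-0.020,-0.051]'
python3 - <<'E'
from plan import *
p,Rm=target("wide",-105,30,1)
F=frame(POSE["wide"][2]); print(np.round(robot.sense()["joints"],2))
delta(p-F[:,0]*.10,Rm)
E
```

```text
time: 0.52
position: [0.312, 0.3551, 0.3032]
ee_rot: [-0.637, 0.215, -0.276, 0.687]
force: [-0.7, -0.0, 0.2]
opening: 0.0852
time: 0.93
position: [0.3719, 0.1952, 0.3028]
ee_rot: [-0.572, 0.267, -0.387, 0.672]
force: [0.0, 0.8, 0.4]
opening: 0.0853
time: 1.35
position: [0.4318, 0.0352, 0.3029]
ee_rot: [-0.497, 0.313, -0.491, 0.644]
force: [1.2, -0.2, 0.0]
opening: 0.0851
[-0.11 -0.22 -0.44  1.02  0.06  1.13]
target [ 0.5554 -0.2784  0.2197] shift mm [ 123.6 -313.6  -83.1] rotvec [ 0.0997 -0.2021 -0.5079] ang 0.556 rows>= 9
```

```bash

python3 -m creep '[0,0.0124,-0.0314,0,0.010,-0.0202,-0.0508, 0,0.0124,-0.0314,0,0.010,-0.0202,-0.0508, 0,0.0124,-0.0314,0,0.010,-0.0202,-0.0508, 0,0.0124,-0.0314,0,0.010,-0.0202,-0.0508, 0,0.0124,-0.0314,0,0.010,-0.0202,-0.0508]'
python3 -m creep '[0,0.0124,-0.0314,-0.0166,0.010,-0.0202,-0.0508, 0,0.0124,-0.0314,-0.0166,0.010,-0.0202,-0.0508, 0,0.0124,-0.0314,-0.0166,0.010,-0.0202,-0.0508, 0,0.0124,-0.0314,-0.0166,0.010,-0.0202,-0.0508, 0,0.0124,-0.0314,-0.0166,0.010,-0.0202,-0.0508]'
python3 -m creep '[0,0,0,0,0,0,0]'
python3 - <<'E'
from plan import *
p,Rm=target("wide",-105,30,1)
F=frame(POSE["wide"][2]); print(np.round(robot.sense()["joints"],2))
delta(p-F[:,0]*.10,Rm); c=robot.get_calibration("wrist")
pic,d=robot.grab_frame("wrist"); cv2.imwrite("pics/wr1.png",pic); np.save("wr1.npy",d)
P=cloud(d,c).reshape(-1,3); P=P[~np.isnan(P).any(1)]; x0=POSE["wide"]
P=P[(P[:,2]>.05)&(np.linalg.norm(P[:,:2]-np.array(x0[:2]),axis=1)<.11)&(P[:,2]<.17)]
print(len(P)); x,n,e,q=fit(P,mould(84),list(x0)+[0.]); print(np.round(x,4),n,e,np.percentile(q[:,1],[1,99]))
x,n,e,q=fit(P,mould(84),list(x0)); print(np.round(x,4),n,e)
E
```

```text
time: 1.77
position: [0.4938, -0.1219, 0.3027]
ee_rot: [-0.411, 0.353, -0.585, 0.603]
force: [1.0, 0.5, 0.2]
opening: 0.0853
time: 2.18
position: [0.5559, -0.2786, 0.2188]
ee_rot: [0.318, -0.386, 0.668, -0.551]
force: [0.3, -0.0, 0.2]
opening: 0.0855
time: 2.27
position: [0.555, -0.2807, 0.2152]
ee_rot: [0.319, -0.388, 0.668, -0.55]
force: [-0.3, 0.2, 0.3]
opening: 0.0852
[-0.69  0.09 -0.47  0.54  0.24  1.13]
target [ 0.5554 -0.2784  0.2197] shift mm [0.4 2.3 4.6] rotvec [-0.0018 -0.005   0.0037] ang 0.006 rows>= 1
4706
[ 0.634  -0.2918 -0.1894 -0.0018] 4560 0.00047240062946139034 [-0.04145827  0.04253749]
[ 0.6365 -0.2923 -0.1885] 4503 0.00048721462668144255
```

View pics/wr1.png

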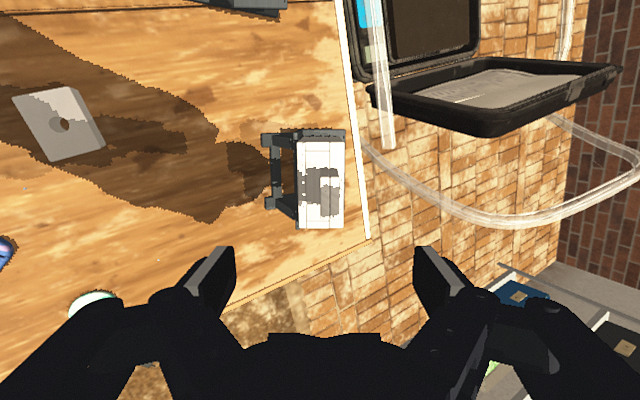

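```bash
sed -i 's/"wide":\[.6335,-.2934,-.190\]/"wide":[.6340,-.2926,-.1893]/' plan.py
python3 - <<'E'
from plan import *
p,Rm=target("wide",-105,30,1); delta(p,Rm)
E
```

```text
target [ 0.605  -0.287   0.1331] shift mm [ 50.3  -8.8 -83.3] rotvec [-0.003  -0.0051  0.0012] ang 0.006 rows>= 3
```

```bash

python3 -m creep '[0,0.010,-0.0018,-0.0165,0,-0.001,0, 0,0.010,-0.0018,-0.0165,0,-0.001,0, 0,0.010,-0.0018,-0.0165,0,-0.001,0, 0,0.010,-0.0018,-0.0165,0,-0.001,0, 0,0.010,-0.0018,-0.0165,0,-0.001,0]'
python3 -m creep '[0,0,0,0,0,0,0,0,0,0,0,0,0,0]'
python3 - <<'E'
from plan import *
p,Rm=target("wide",-105,30,1); delta(p,Rm)
pic,d=robot.grab_frame("wrist"); cv2.imwrite("pics/wr2.png",pic)
E
```

```text
time: 2.73
position: [0.6064, -0.2852, 0.1375]
ee_rot: [0.318, -0.384, 0.667, -0.554]
force: [-0.2, 0.3, -0.5]
opening: 0.0853
time: 2.9
position: [0.6053, -0.2847, 0.1367]
ee_rot: [0.318, -0.385, 0.667, -0.553]
force: [0.1, 0.3, 0.6]
opening: 0.0853
target [ 0.605  -0.287   0.1331] shift mm [-0.3 -2.4 -3.6] rotvec [-0.0015  0.002  -0.0031] ang 0.004 rows>= 1
```

View pics/wr2.png

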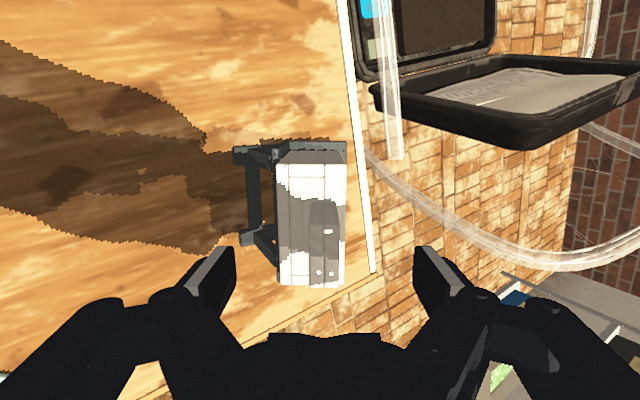

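```bash

python3 -m creep '[0,0,-0.0024,-0.0034,0,0,0, 255,0,0,0,0,0,0, 255,0,0,0,0,0,0, 255,0,0,0,0,0,0, 255,0,0,0,0,0,0]'
python3 -m creep '[255,0,0,0,0,0,0, 255,0,0,0,0,0,0, 255,0,0,0,0,0,0, 255,0,0,0,0,0,0, 255,0,0,0,0,0,0]'
python3 -m creep '[255,0,0,0,0,0,0, 255,0,0,0,0,0,0, 255,0,0,0,0,0,0]'
python3 - <<'E'
from plan import *
p,Rm=target("wide",-105,30,1); delta(p,Rm)
E
```

```text
time: 3.37
position: [0.6061, -0.2887, 0.1348]
ee_rot: [0.317, -0.384, 0.668, -0.553]
force: [-0.3, 0.0, -0.3]
opening: 0.0386
time: 3.78
position: [0.6063, -0.2887, 0.1349]
ee_rot: [0.317, -0.383, 0.668, -0.553]
force: [-3.6, 1.4, 5.2]
opening: 0.0135
time: 4.03
position: [0.6064, -0.2888, 0.1349]
ee_rot: [0.317, -0.383, 0.668, -0.553]
force: [-3.5, 1.6, 6.1]
opening: 0.0138
target [ 0.605  -0.287   0.1331] shift mm [-1.3  1.7 -1.8] rotvec [ 0.0008  0.0052 -0.0017] ang 0.006 rows>= 1
```

```bash

python3 -m creep '[255,0,0,0.002,0,0,0, 255,0,0,0.004,0,0,0, 255,0,0,0.008,0,0,0, 255,0,0,0.008,0,0,0, 255,0,0,0.008,0,0,0]'
python3 - <<'E'
from plan import *
for n in["wrist","scene"]:
    pic,d=robot.grab_frame(n); cv2.imwrite(f"pics/{n}3.png",pic if n=="wrist" else cv2.resize(pic[130:330,320:640],None,fx=2.4,fy=2.4))
E
```

```text
time: 4.45
position: [0.6058, -0.2884, 0.1647]
ee_rot: [0.318, -0.384, 0.668, -0.553]
force: [-0.0, -0.7, -2.3]
opening: 0.0134
```

View pics/wrist3.png

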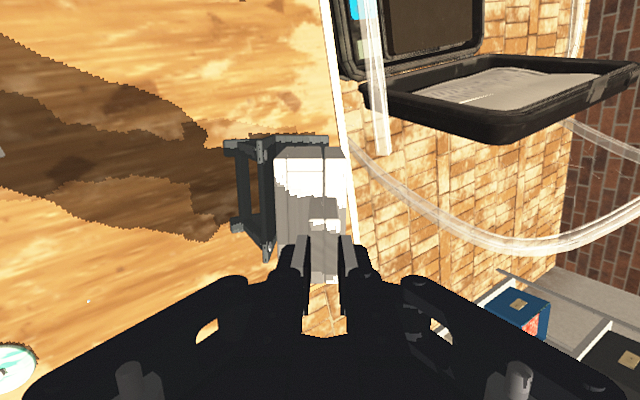

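View pics/scene3.png

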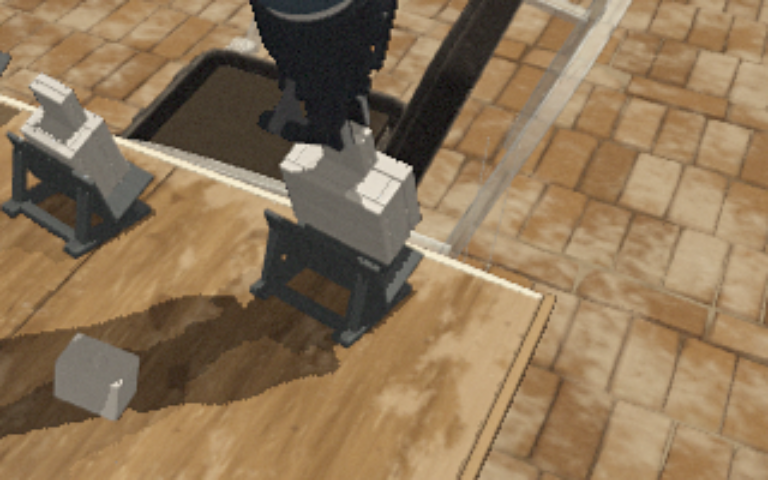

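```bash

python3 -m creep '[255,0,0,0.02,0,0,0, 255,0,0,0.03,0,0,0, 255,0,0,0.03,0,0,0, 255,-0.01,0,0.03,0,0,0, 255,-0.02,0.01,0.03,0,0,0]'
python3 -m creep '[255,-0.02,0.015,0.015,0,0,0, 255,-0.02,0.015,0.015,0,0,0, 255,-0.02,0.015,0,0,0,0, 255,-0.01,0.01,0,0,0,0, 255,0,0,0,0,0,0]'
cat > hand.py <<'E'
from plan import *
def hand(width,sgn,cams=("wrist","scene"),save=None,x0=None):
    """fit held mould in 'ideal hand' frame: F axes = tool y, -sgn*tool x, sgn*tool z; origin = bed-corner-equivalent; ideal offset zero"""
    s=robot.sense(); Rt=R.from_quat(s["ee_rot"]).as_matrix(); p=np.array(s["position"])
    F=np.stack([Rt[:,1],-sgn*Rt[:,0],sgn*Rt[:,2]],1)
    o=p-F@(np.array([-111,0,30])/1e3)
    out={}
    for n in cams:
        c=robot.get_calibration(n); pic,d=robot.grab_frame(n)
        if save: cv2.imwrite(f"pics/{n}_{save}.png",pic)
        P=cloud(d,c).reshape(-1,3); P=P[~np.isnan(P).any(1)]
        q=(P-o)@F; m=(q[:,0]>-98)&(np.abs(q-np.array([-.04,0,.022]))<np.array([.055,.06,.04])).all(1); q=q[m]
        x=np.zeros(6)
        for g in [.012,.008,.005,.005]:
            f=lambda y,q:usdf(R.from_rotvec(y[3:]).inv().apply(q-y[:3]),mould(width)[:1])
            k=np.abs(f(x,q))<g
            x=least_squares(f,x,args=(q[k],),loss="soft_l1",f_scale=.001).x
        print(n,"n",k.sum(),"offset mm",np.round(x[:3]*1e3,1),"rot",np.round(x[3:],4),"med",np.median(np.abs(f(x,q[k])))*1e3)
        out[n]=x
    return out
E
python3 - <<'E'
from hand import *
hand(84,1,("wrist","scene","top"),"h1"); print(np.round(robot.sense()["joints"],2))
E
```

```text
time: 4.97
position: [0.577, -0.2799, 0.306]
ee_rot: [0.318, -0.383, 0.668, -0.553]
force: [0.4, -0.9, -0.9]
opening: 0.0133
time: 5.38
position: [0.5041, -0.2216, 0.3346]
ee_rot: [0.318, -0.384, 0.668, -0.553]
force: [-0.4, 1.0, -2.4]
opening: 0.0133
wrist n 5305 offset mm [ 1.7  1.7 -1.9] rot [ 0.0002  0.014  -0.0038] med 0.3536278104876722
scene n 2894 offset mm [ 1.9 -0.1 -0.9] rot [-0.001   0.0202 -0.0034] med 0.44474394003111983
top n 974 offset mm [ 1.7 -2.   0.1] rot [-0.0009 -0.0007 -0.0033] med 0.4369593197449152
[-0.66 -0.11 -0.37  0.84  0.23  1.15]
```

View pics/wrist_h1.png

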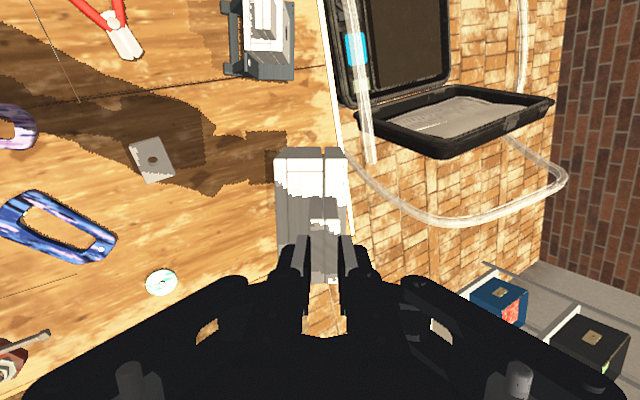

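View pics/scene_h1.png

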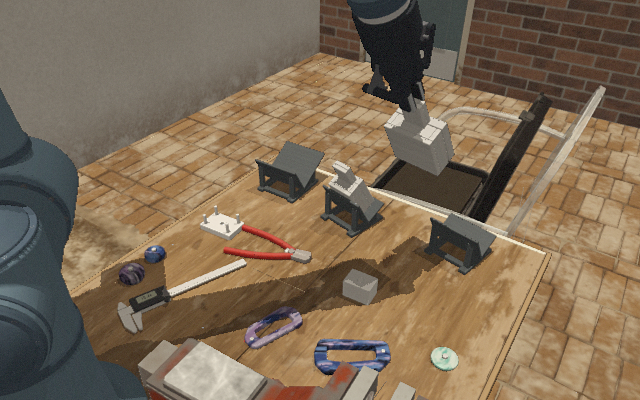

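```bash

python3 -m creep '[255,0,0,0.005,-0.0593,0.0114,0.1046, 255,0,0,0.005,-0.0593,0.0114,0.1046, 255,0,0,0.005,-0.0593,0.0114,0.1046, 255,0,0,0.005,-0.0593,0.0114,0.1046, 255,0,0,0.005,-0.0593,0.0114,0.1046]'
python3 -c "
from h import *
print(np.round(robot.sense()['joints'],2))"
python3 -m creep '[255,0,0.01,0,-0.0593,0.0114,0.1046, 255,0,0.01,0,-0.0593,0.0114,0.1046, 255,0,0.01,0,-0.0593,0.0114,0.1046, 255,0,0.01,0,-0.0593,0.0114,0.1046, 255,0,0.01,0,-0.0593,0.0114,0.1046]'
python3 -m creep '[255,0,0.01,0,-0.0593,0.0114,0.1046, 255,0,0.01,0,-0.0593,0.0114,0.1046, 255,0,0.01,0,-0.0593,0.0114,0.1046, 255,0,0.01,0,-0.0593,0.0114,0.1046, 255,0,0.01,0,-0.0593,0.0114,0.1046]'
python3 -c "
from h import *
print(np.round(robot.sense()['joints'],2))
p,d=robot.grab_frame('scene');cv2.imwrite('pics/flip1.png',p)"
```

```text
time: 5.95
position: [0.5068, -0.2244, 0.3589]
ee_rot: [-0.503, 0.201, -0.541, 0.643]
force: [-1.2, 0.3, -1.7]
opening: 0.0137
[-0.67 -0.11 -0.3   0.91  0.24  0.54]
time: 6.37
position: [0.5069, -0.1738, 0.3588]
ee_rot: [-0.641, 0.002, -0.366, 0.675]
force: [0.8, 0.4, -2.9]
opening: 0.0131
time: 6.78
position: [0.507, -0.1236, 0.3588]
ee_rot: [0.721, 0.198, 0.158, -0.645]
force: [0.8, 0.6, -2.3]
opening: 0.0135
[-0.44 -0.2  -0.37  0.89  0.13 -0.46]
```

View pics/flip1.png

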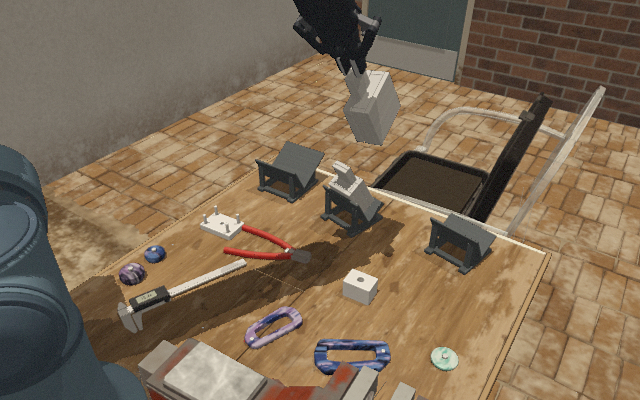

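```bash

python3 - <<'E'
from plan import *
p,Rm=target("rack",-105-100,14+30,-1); d,r=delta(p,Rm); print(d/15,r/15)
E
```

```text
target [0.5526 0.1082 0.2267] shift mm [  45.8  230.1 -132.1] rotvec [-0.676   0.047   1.3511] ang 1.511 rows>= 13
[ 0.00305265  0.01533897 -0.00880855] [-0.04506609  0.00313424  0.09007065]
```

```bash

python3 -m creep '[255,0.003,0.0153,-0.004,-0.0451,0.0031,0.0901, 255,0.003,0.0153,-0.004,-0.0451,0.0031,0.0901, 255,0.003,0.0153,-0.004,-0.0451,0.0031,0.0901, 255,0.003,0.0153,-0.004,-0.0451,0.0031,0.0901, 255,0.003,0.0153,-0.004,-0.0451,0.0031,0.0901]'
python3 -m creep '[255,0.003,0.0153,-0.004,-0.0451,0.0031,0.0901, 255,0.003,0.0153,-0.004,-0.0451,0.0031,0.0901, 255,0.003,0.0153,-0.004,-0.0451,0.0031,0.0901, 255,0.003,0.0153,-0.004,-0.0451,0.0031,0.0901, 255,0.003,0.0153,-0.004,-0.0451,0.0031,0.0901]'
python3 -m creep '[255,0.003,0.0153,-0.004,-0.0451,0.0031,0.0901, 255,0.003,0.0153,-0.004,-0.0451,0.0031,0.0901, 255,0.003,0.0153,-0.004,-0.0451,0.0031,0.0901, 255,0.003,0.0153,-0.004,-0.0451,0.0031,0.0901, 255,0.003,0.0153,-0.004,-0.0451,0.0031,0.0901]'
python3 -m creep '[255,0,0,0,0,0,0,255,0,0,0,0,0,0]'
python3 - <<'E'
from hand import *
p,Rm=target("rack",-105-100,14+30,-1); delta(p,Rm)
print(np.round(robot.sense()["joints"],2))
hand(84,-1,("wrist","scene","top"),"h2")
E
```

```text
time: 7.25
position: [0.5219, -0.0469, 0.3387]
ee_rot: [0.727, 0.364, -0.017, -0.581]
force: [0.2, 0.1, -2.8]
opening: 0.0138
time: 7.67
position: [0.537, 0.0299, 0.3186]
ee_rot: [0.688, 0.509, -0.193, -0.481]
force: [0.2, -0.2, -2.1]
opening: 0.0137
time: 8.08
position: [0.552, 0.1065, 0.2985]
ee_rot: [0.605, 0.621, -0.356, -0.35]
force: [-0.1, 0.8, -2.1]
opening: 0.0134
time: 8.25
position: [0.5516, 0.1061, 0.2984]
ee_rot: [0.606, 0.62, -0.355, -0.351]
force: [0.1, -0.2, -2.3]
opening: 0.0137
target [0.5526 0.1082 0.2267] shift mm [  1.1   2.1 -71.7] rotvec [-0.0062  0.0015  0.0105] ang 0.012 rows>= 2
[ 0.1  -0.1  -0.46  0.69 -0.03 -1.5 ]
wrist n 5248 offset mm [ 2.  -1.1 15.9] rot [-0.0003 -0.0025  0.0036] med 0.3476559089970119
scene n 1712 offset mm [ 0.7 -3.1 15.1] rot [0.0004 0.0104 0.0035] med 0.6104741990379734
top n 1096 offset mm [ 0.4 -4.2 14.4] rot [-0.0001 -0.0085 -0.0021] med 0.39745117290691456
```

View pics/scene_h2.png

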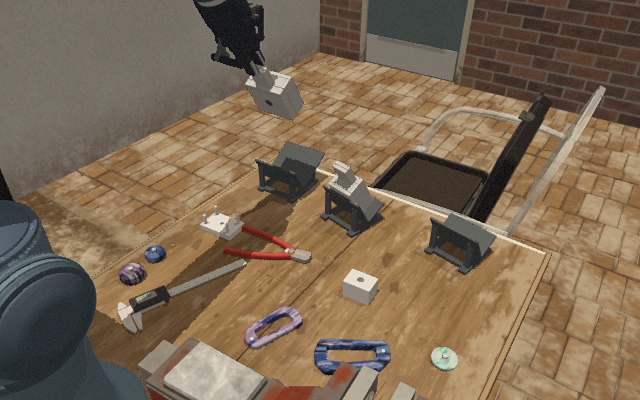

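View pics/wrist_h2.png

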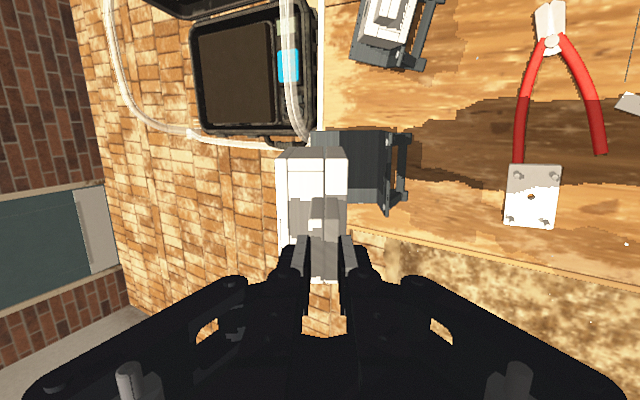

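```bash

python3 - <<'E'
from hand import *
c=robot.get_calibration("wrist"); pic,d=robot.grab_frame("wrist"); P=cloud(d,c).reshape(-1,3); P=P[~np.isnan(P).any(1)]
x0=POSE["rack"]
P=P[(P[:,2]>.015)&(P[:,2]<.1)&(np.linalg.norm(P[:,:2]-np.array(x0[:2]),axis=1)<.11)]
for ex in ([],[0.]):
    x,n,e,q=fit(P,rackm,list(x0)+ex); print(np.round(x,4),n,e,np.percentile(q,[1,99],axis=0)*1e3)
E
```

```text
[0.6236 0.113  0.0318] 3976 0.0004136011151531974 [[-64.52665749 -53.00112572  -8.52383334]
 [  1.97825772  50.65039842  92.71699915]]
[ 6.235e-01  1.130e-01  3.110e-02 -2.000e-04] 3976 0.0003976137812969537 [[-64.62243542 -52.97145706  -8.38096831]
 [  1.88147066  50.68054338  92.90219082]]
```

```bash
sed -i 's/"rack":\[.6200,.1102,.030\]/"rack":[.6225,.1141,.031]/' plan.py
python3 - <<'E'
from hand import *
p,Rm=target("rack",-105-2-40,14+12,-1); delta(p,Rm)
F=frame(.031); print(F)
E
```

```text
target [0.5685 0.1124 0.1675] shift mm [  17.2    7.3 -131.9] rotvec [-0.0056  0.0032  0.0117] ang 0.013 rows>= 4
[[ 0.49975977 -0.03099504  0.86560931]
 [ 0.01549752  0.99951954  0.02684249]
 [-0.8660254   0.          0.5       ]]
```

```bash

python3 -m creep '[255,0.0021,0.0009,-0.0165,-0.0007,0.0004,0.0015, 255,0.0021,0.0009,-0.0165,-0.0007,0.0004,0.0015, 255,0.0021,0.0009,-0.0165,-0.0007,0.0004,0.0015, 255,0.0021,0.0009,-0.0165,-0.0007,0.0004,0.0015]'
python3 -m creep '[255,0.0021,0.0009,-0.0165,-0.0007,0.0004,0.0015, 255,0.0021,0.0009,-0.0165,-0.0007,0.0004,0.0015, 255,0.0021,0.0009,-0.0165,-0.0007,0.0004,0.0015, 255,0.0021,0.0009,-0.0165,-0.0007,0.0004,0.0015]'
python3 -m creep '[255,0,0,0,0,0,0,255,0,0,0,0,0,0]'
python3 - <<'E'
from hand import *
p,Rm=target("rack",-105-2-40,14+12,-1); delta(p,Rm)
p,Rm=target("rack",-105-2-3,14+5,-1); delta(p,Rm)
pic,d=robot.grab_frame("scene"); w=cloud(d,robot.get_calibration("scene")); cv2.imwrite("pics/pre.png",cv2.resize(pic[60:260,180:440],None,fx=3,fy=3))
E
```

```text
time: 8.78
position: [0.5598, 0.1088, 0.2331]
ee_rot: [0.604, 0.621, -0.356, -0.349]
force: [-0.2, 0.2, -1.6]
opening: 0.0136
time: 9.12
position: [0.5683, 0.1124, 0.1671]
ee_rot: [0.603, 0.622, -0.359, -0.348]
force: [-0.1, 0.1, -1.4]
opening: 0.0137
time: 9.28
position: [0.567, 0.1125, 0.1663]
ee_rot: [0.602, 0.622, -0.36, -0.348]
force: [-0.5, -0.4, -2.6]
opening: 0.0137
target [0.5685 0.1124 0.1675] shift mm [ 1.5 -0.   1.2] rotvec [ 0.0005 -0.0026 -0.0012] ang 0.003 rows>= 1
target [0.581  0.1128 0.132 ] shift mm [ 13.9   0.3 -34.4] rotvec [ 0.0005 -0.0026 -0.0012] ang 0.003 rows>= 1
```

View pics/pre.png

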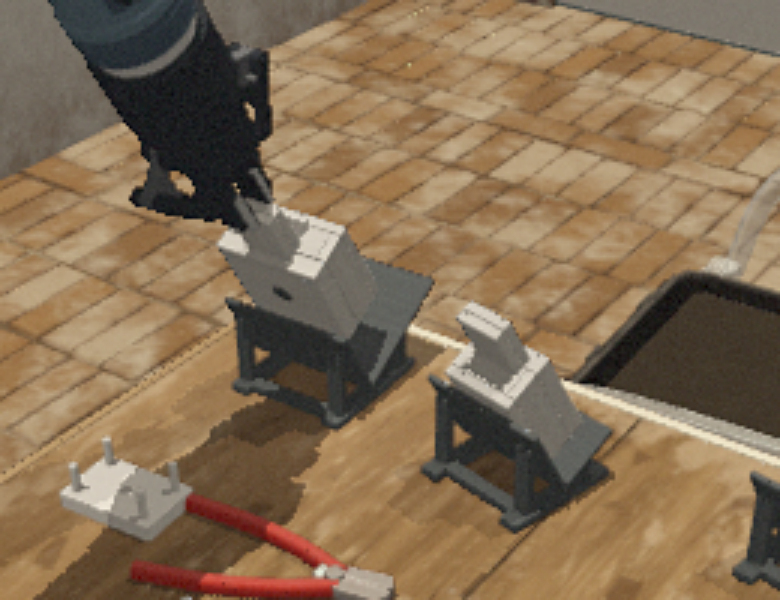

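```bash

python3 -m creep '[255,0.0028,0,-0.0068,0,0,0, 255,0.0028,0,-0.0068,0,0,0, 255,0.0028,0,-0.0068,0,0,0, 255,0.0028,0,-0.0068,0,0,0, 255,0.0028,0,-0.0068,0,0,0]'
python3 -m creep '[255,0,0,0,0,0,0,255,0,0,0,0,0,0]'
python3 - <<'E'
from hand import *
p,Rm=target("rack",-105-2-3,14+5,-1); delta(p,Rm)
hand(84,-1,("scene","top"),"h3")
for n in ["top","scene"]:
    d=robot.grab_frame(n)[1]; P=cloud(d,robot.get_calibration(n)).reshape(-1,3); np.save(f"h3{n}.npy",P)
E
```

```text
time: 9.75
position: [0.5821, 0.1131, 0.1325]
ee_rot: [0.602, 0.622, -0.36, -0.348]
force: [-0.3, 0.1, -2.1]
opening: 0.0135
time: 9.92
position: [0.5813, 0.1131, 0.1321]
ee_rot: [0.602, 0.622, -0.36, -0.348]
force: [-0.6, -0.2, -2.2]
opening: 0.0136
target [0.581  0.1128 0.132 ] shift mm [-0.3 -0.2 -0.1] rotvec [ 0.0008 -0.0022 -0.0026] ang 0.004 rows>= 1
scene n 1160 offset mm [ 1.3 -3.2  6.6] rot [-0.0183  0.0197  0.0004] med 1.0185717226823543
top n 911 offset mm [ 1.3 -4.2 14.3] rot [ 0.003  -0.0043 -0.0164] med 0.7088637418263405
```

```bash

python3 -m creep '[255,-0.0013,0,-0.00075,0,0,0, 255,-0.0013,0,-0.00075,0,0,0, 255,0,0,0,0,0,0]'
python3 -m creep '[255,-0.0009,0,-0.0005,0,0,0, 255,0,0,0,0,0,0]'
python3 -m creep '[255,-0.0009,0,-0.0005,0,0,0, 255,0,0,0,0,0,0]'
python3 -c "
from hand import *
p,Rm=target('rack',-105-2-3,14,-1); delta(p,Rm)"
```

```text
time: 10.37
position: [0.5788, 0.1131, 0.1316]
ee_rot: [0.602, 0.622, -0.36, -0.348]
force: [-0.1, -0.2, -2.5]
opening: 0.0136
time: 10.53
position: [0.5781, 0.1131, 0.1311]
ee_rot: [0.602, 0.622, -0.36, -0.348]
force: [0.7, 0.2, -2.9]
opening: 0.0134
time: 10.7
position: [0.5775, 0.1131, 0.1308]
ee_rot: [0.602, 0.622, -0.36, -0.347]
force: [-0.4, 0.7, -1.9]
opening: 0.0136
target [0.5766 0.1127 0.1295] shift mm [-0.8 -0.5 -1.3] rotvec [ 0.0005 -0.     -0.0026] ang 0.003 rows>= 1
```

```bash

python3 -m creep '[255,0.0005,0,-0.0009,0,0,0, 255,0.0005,0,-0.0009,0,0,0, 255,0,0,0,0,0,0]'
python3 -m creep '[255,0.0005,0,-0.0009,0,0,0, 255,0,0,0,0,0,0]'
python3 -m creep '[255,0.0005,0,-0.0009,0,0,0, 255,0,0,0,0,0,0]'
python3 -c "
from hand import *
p,Rm=target('rack',-105-2,14,-1); delta(p,Rm)"
```

```text
time: 10.95
position: [0.5786, 0.1131, 0.1288]
ee_rot: [0.602, 0.622, -0.36, -0.347]
force: [0.8, 0.1, -2.2]
opening: 0.0134
time: 11.12
position: [0.5791, 0.1131, 0.1279]
ee_rot: [0.602, 0.622, -0.36, -0.347]
force: [0.2, 0.4, -2.1]
opening: 0.0136
time: 11.28
position: [0.5796, 0.1133, 0.1272]
ee_rot: [0.602, 0.623, -0.36, -0.347]
force: [-0.1, 0.5, -1.9]
opening: 0.0137
target [0.5781 0.1127 0.1269] shift mm [-1.5 -0.6 -0.3] rotvec [ 0.0002  0.     -0.0029] ang 0.003 rows>= 1
```

```bash

python3 -m creep '[255,-0.0013,0,-0.00075,0,0,0, 255,0,0,0,0,0,0]'
python3 -m creep '[255,-0.0005,0,-0.001,0,0,0, 255,0,0,0,0,0,0]'
python3 -m creep '[255,0.0003,0,-0.001,0,0,0, 255,0,0,0,0,0,0]'
python3 -c "
from hand import *
p,Rm=target('rack',-105-2,14,-1); d,_=delta(p,Rm); print(frame(.031).T@d*1e3)
pic,_=robot.grab_frame('wrist'); cv2.imwrite('pics/wr5.png',pic)
pic,d=robot.grab_frame('scene'); cv2.imwrite('pics/pl1.png',cv2.resize(pic[100:250,220:380],None,fx=4,fy=4))"
```

```text
time: 11.45
position: [0.5786, 0.1131, 0.1268]
ee_rot: [0.602, 0.623, -0.359, -0.347]
force: [0.4, 0.1, -1.9]
opening: 0.0135
time: 11.62
position: [0.5787, 0.1135, 0.1265]
ee_rot: [0.602, 0.623, -0.359, -0.347]
force: [0.7, 1.0, 2.2]
opening: 0.0137
time: 11.78
position: [0.5793, 0.1136, 0.1267]
ee_rot: [0.602, 0.623, -0.358, -0.346]
force: [-9.5, 0.9, 13.5]
opening: 0.0139
target [0.5781 0.1127 0.1269] shift mm [-1.1 -0.9  0.1] rotvec [-0.0002  0.0036 -0.0032] ang 0.005 rows>= 1
[-0.68325406 -0.86285014 -0.9138945 ]
```

View pics/pl1.png

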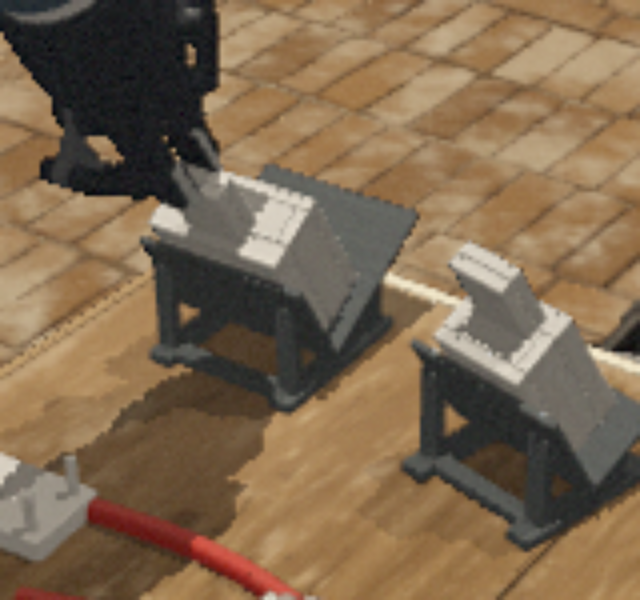

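View pics/wr5.png

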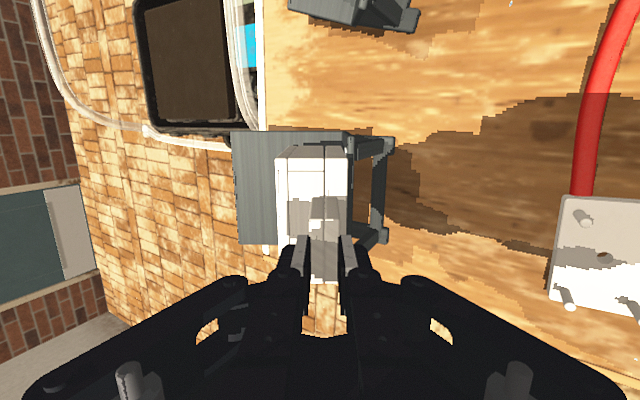

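```bash

python3 -m creep '[255,-0.0011,-0.0006,-0.0001,0,0,0, 255,0,0,0,0,0,0]'
python3 -m creep '[255,-0.0009,-0.0004,-0.0005,0,0,0, 255,0,0,0,0,0,0]'
python3 -c "
from hand import *
p,Rm=target('rack',-105-2,14,-1); d,_=delta(p,Rm); s=robot.sense(); print(frame(.031).T@d*1e3,frame(.031).T@s['force'],s['moment'])
P=np.load('w_scene.npy')
for n in['top','scene','wrist']:
    c=robot.get_calibration(n); pic,d=robot.grab_frame(n); P=cloud(d,c).reshape(-1,3); np.save(f'pl_{n}.npy',P); cv2.imwrite(f'pics/pl_{n}.png',pic)
    P=P[~np.isnan(P).any(1)]
    x0=POSE['rack']; P=P[(P[:,2]>.015)&(np.linalg.norm(P[:,:2]-np.array(x0[:2]),axis=1)<.13)]
    # joint fit: rack + mould relative offset
    bed=[[-64,0,-53,53,-6,0],[0,6,-53,53,0,96]]
    def f(y,P):
        q=(P-np.r_[y[:2],.022])@frame(y[2]); m=R.from_rotvec(y[6:9]).inv().apply(q-y[3:6])
        return np.minimum(usdf(q,bed),usdf(m,[[-80,0,-42,42,0,44]]))
    y=np.r_[x0,np.zeros(6)]
    for g in[.012,.008,.005,.004]:
        k=np.abs(f(y,P))<g; y=least_squares(f,y,args=(P[k],),loss='soft_l1',f_scale=.001).x
    print(n,k.sum(),'rack',np.round(y[:3],4),'mould off mm',np.round(y[3:6]*1e3,1),'rot',np.round(y[6:],3))
"
```

```text
time: 12.05
position: [0.5786, 0.1133, 0.1265]
ee_rot: [0.602, 0.624, -0.358, -0.346]
force: [-4.2, 1.9, 9.1]
opening: 0.0135
time: 12.22
position: [0.5785, 0.1133, 0.1265]
ee_rot: [0.602, 0.624, -0.358, -0.346]
force: [-0.4, 3.1, 6.3]
opening: 0.0137
target [0.5781 0.1127 0.1269] shift mm [-0.4 -0.6  0.4] rotvec [-0.0017  0.0055 -0.0041] ang 0.007 rows>= 1
[-0.53348133 -0.56519769 -0.12951383] [-5.60115967  3.07930202  2.91449839] [ 0.5274415  -0.19888728  0.2945865 ]
top 2145 rack [0.6197 0.1105 0.0251] mould off mm [1.  0.4 1.4] rot [-0.007 -0.019  0.001]
scene 1846 rack [0.6242 0.1108 0.0198] mould off mm [-1.3  0.9 -1. ] rot [-0.016  0.005  0.005]
wrist 11948 rack [0.6236 0.1128 0.0305] mould off mm [0.2 0.8 0.6] rot [-0.003 -0.014  0.004]
```

```bash

python3 -m creep '[255,-0.0009,-0.0005,-0.0005,0,0,0, 255,0,0,0,0,0,0]'
python3 -m creep '[255,-0.0009,-0.0003,-0.0005,0,0,0, 255,0,0,0,0,0,0]'
python3 -c "
from hand import *
s=robot.sense(); print(frame(.031).T@s['force'],s['moment'])"
```

```text
time: 12.53
position: [0.5783, 0.1131, 0.1264]
ee_rot: [0.602, 0.625, -0.357, -0.346]
force: [1.5, 3.4, 5.7]
opening: 0.0136
time: 12.7
position: [0.578, 0.1129, 0.1264]
ee_rot: [0.602, 0.625, -0.357, -0.346]
force: [2.8, 3.8, 5.8]
opening: 0.0135
[-3.52966633  3.75867619  5.4355312 ] [ 0.71101076 -0.57910986  0.35715908]
```

```bash

python3 -m creep '[195,0,0,0,0,0,0, 180,0,0,0,0,0,0, 165,0,0,0,0,0,0, 150,0,0,0,0,0,0, 135,0,0,0,0,0,0]'
python3 -m creep '[135,0,0,0,0,0,0, 135,0,0,0,0,0,0]'
python3 -c "
from hand import *
pic,_=robot.grab_frame('wrist'); cv2.imwrite('pics/wr6.png',pic)
pic,d=robot.grab_frame('scene'); cv2.imwrite('pics/pl2.png',cv2.resize(pic[100:250,220:380],None,fx=4,fy=4))"
```

```text
time: 13.12
position: [0.5731, 0.111, 0.1216]
ee_rot: [0.602, 0.622, -0.36, -0.348]
force: [-0.4, -0.1, 0.2]
opening: 0.0408
time: 13.28
position: [0.5738, 0.1112, 0.1223]
ee_rot: [0.602, 0.622, -0.36, -0.348]
force: [-0.8, -0.1, -0.4]
opening: 0.0402
```

View pics/wr6.png

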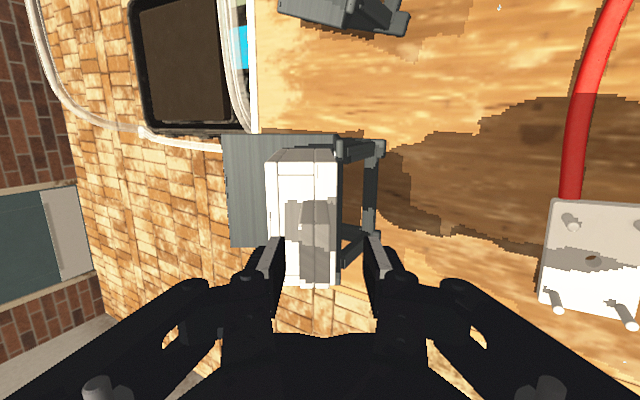

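View pics/pl2.png

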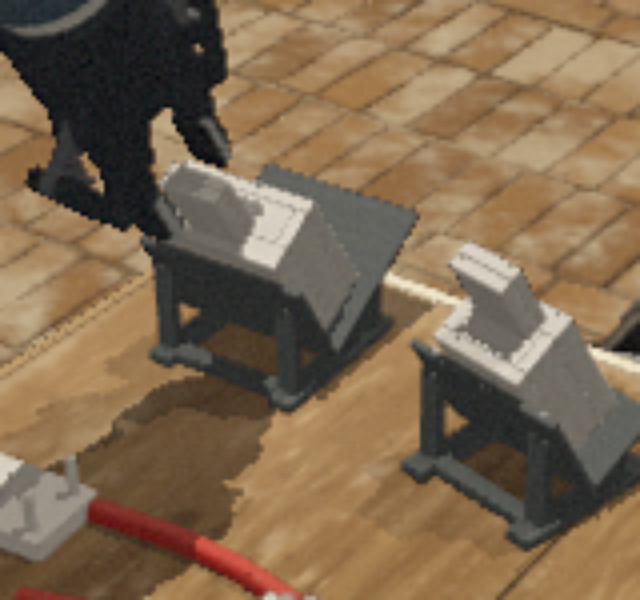

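```bash

python3 -m creep '[135,0.0043,0.0015,0.0025,0,0,0, 135,-0.005,0,0.0087,0,0,0, 135,-0.01,0,0.0173,0,0,0, 100,-0.01,0,0.0173,0,0,0, 50,-0.012,0,0.021,0,0,0]'
python3 -m creep '[0,-0.012,0,0.021,0,0,0, 0,-0.012,0,0.021,0,0,0, 0,-0.01,0,0.0173,0,0,0, 0,0,0,0,0,0,0]'
cat > chk.py <<'E'
from hand import *
def chk(boxes,cams=("top","scene"),save="c"):
  for n in cams:
    c=robot.get_calibration(n); pic,d=robot.grab_frame(n); P=cloud(d,c).reshape(-1,3); cv2.imwrite(f'pics/{save}_{n}.png',pic)
    P=P[~np.isnan(P).any(1)]
    x0=[.6215,.1115,.03]; P=P[(P[:,2]>.015)&(P[:,2]<.19)&(np.linalg.norm(P[:,:2]-np.array(x0[:2]),axis=1)<.13)]
    bed=[[-64,0,-53,53,-6,0],[0,6,-53,53,0,96]]
    def f(y,P):
        q=(P-np.r_[y[:2],.022])@frame(y[2]); s=[usdf(q,bed)]
        for i,b in enumerate(boxes):
            o=y[3+6*i:9+6*i]; s.append(usdf(R.from_rotvec(o[3:]).inv().apply(q-o[:3]),b))
        return np.min(s,axis=0)
    y=np.r_[x0,np.zeros(6*len(boxes))]
    for g in[.012,.008,.005,.004]:
        k=np.abs(f(y,P))<g; y=least_squares(f,y,args=(P[k],),loss='soft_l1',f_scale=.001).x
    print(n,k.sum(),'rack',np.round(y[:3],4),*[(np.round(y[3+6*i:6+6*i]*1e3,1),np.round(y[6+6*i:9+6*i],3)) for i in range(len(boxes))])
WB=[[-80,0,-42,42,0,44],[-122,-80,-18,18,6,22]]
NB=[[-80,0,-29,29,44,88],[-122,-80,-18,18,50,66]]
E
python3 - <<'E'
from chk import *
chk([WB],("top","scene","wrist"),"w1")
p,Rm=target("narrow",-105-100,30,-1); d,r=delta(p,Rm)
E
```

```text
time: 13.8
position: [0.5406, 0.1128, 0.1901]
ee_rot: [0.602, 0.622, -0.36, -0.348]
force: [0.6, 0.5, 0.3]
opening: 0.0626
time: 14.13
position: [0.5085, 0.1133, 0.2546]
ee_rot: [0.603, 0.624, -0.357, -0.345]
force: [0.2, 0.3, 1.0]
opening: 0.0857
top 2644 rack [0.62   0.1106 0.0193] (array([1. , 0.2, 1.1]), array([-0.011, -0.027,  0.003]))
scene 2196 rack [0.6183 0.1104 0.0382] (array([2.2, 1.3, 5.3]), array([ 0.003, -0.017, -0.004]))
wrist 6478 rack [0.6235 0.1135 0.0324] (array([0.2, 0.2, 0.7]), array([ 0.   , -0.016, -0.   ]))
target [ 0.5309 -0.0532  0.2197] shift mm [  23.3 -166.1  -29.4] rotvec [ 0.0005  0.0005 -0.2532] ang 0.253 rows>= 5
```

View pics/w1_wrist.png

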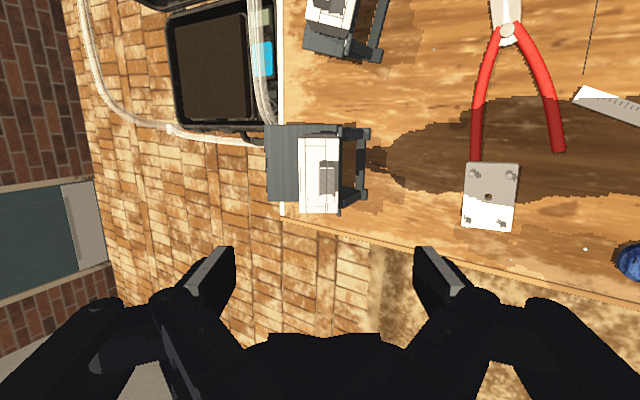

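View pics/w1_scene.png

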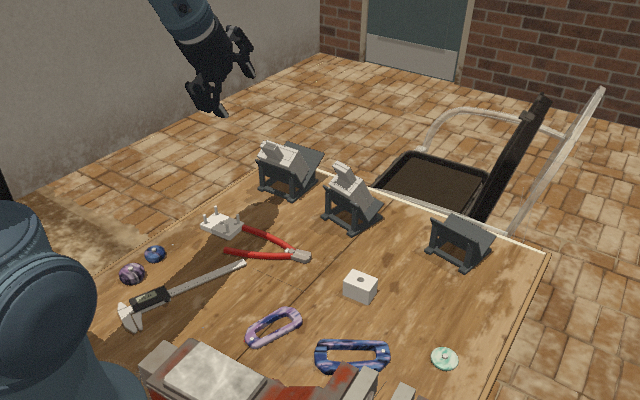

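```bash
cat >> chk.py <<'E'
def chk6(boxes,cams=("wrist",),save="c",verbose=True):
  for n in cams:
    c=robot.get_calibration(n); pic,d=robot.grab_frame(n); P=cloud(d,c).reshape(-1,3); cv2.imwrite(f'pics/{save}_{n}.png',pic)
    P=P[~np.isnan(P).any(1)]
    F0=frame(.031); o0=np.array([.622,.112,.022]); P=P[(P[:,2]>.015)&(P[:,2]<.19)&(np.linalg.norm(P[:,:2]-o0[:2],axis=1)<.13)]
    Q=(P-o0)@F0
    bed=[[-64,0,-53,53,-6,0],[0,6,-53,53,0,96]]
    def f(y,Q):
        q=R.from_rotvec(y[3:6]).inv().apply(Q-y[:3]); s=[usdf(q,bed)]
        for i,b in enumerate(boxes):
            o=y[6+6*i:12+6*i]; s.append(usdf(R.from_rotvec(o[3:]).inv().apply(q-o[:3]),b))
        return np.min(s,axis=0)
    y=np.zeros(6+6*len(boxes))
    for g in[.012,.008,.005,.004,.004]:
        k=np.abs(f(y,Q))<g; y=least_squares(f,y,args=(Q[k],),loss='soft_l1',f_scale=.001).x
    print(n,k.sum(),"rack",np.round(y[:3]*1e3,1),np.round(y[3:6],3),*[(np.round(y[6+6*i:9+6*i]*1e3,1),np.round(y[9+6*i:12+6*i],3)) for i in range(len(boxes))])
E
python3 - <<'E'
from chk import *
chk6([WB],("wrist","top","scene"))
E
```

```text
wrist 6545 rack [ 1.   0.9 -0.1] [-0.006 -0.004 -0.   ] (array([0. , 0.8, 1.7]), array([ 0.005, -0.016,  0.001]))
top 2634 rack [-1.1 -1.9 -3.2] [-0.011 -0.001 -0.003] (array([1. , 0.6, 2.6]), array([ 0.01 , -0.026, -0.002]))
scene 2135 rack [ 0.2 -1.2  2.5] [ 0.001 -0.003 -0.   ] (array([ 0.1,  1.2, -0.5]), array([ 0.003, -0.012,  0.001]))
```

```bash
python3 - <<'E'
from chk import *
for n in["top","scene"]:
  W=np.load(f"w_{n}.npy").reshape(-1,3); W=W[~np.isnan(W).any(1)]
  for name,w in(("wide",84),("narrow",58)):
    x,y,yaw=POSE[name]; o=np.array([x,y,.022]); P=W[(W[:,2]>.05)&(np.linalg.norm(W[:,:2]-o[:2],axis=1)<.1)]
    q=(P-o)@frame(yaw); v=np.zeros(6)
    f=lambda v,q:usdf(R.from_rotvec(v[3:]).inv().apply(q-v[:3]),mould(w))
    for g in[.012,.008,.005,.004]:
        k=np.abs(f(v,q))<g; v=least_squares(f,v,args=(q[k],),loss="soft_l1",f_scale=.001).x
    print(n,name,np.round(v[:3]*1e3,1),np.round(v[3:],3))
E
```

```text
top wide [-0.1 -1.7 -1. ] [ 0.001  0.001 -0.002]
top narrow [-0.3 -1.1 -1.1] [-0.001  0.002 -0.005]
scene wide [-0.2 -0.3 -4.4] [-0.005  0.062 -0.002]
scene narrow [-0.1  0.5 -3.7] [-0.007  0.053 -0.002]
```

```bash
python3 - <<'E'
import cv2
p=cv2.imread("pics/w1_scene.png"); cv2.imwrite("pics/w1z.png",cv2.resize(p[130:205,245:335],None,fx=8,fy=8,interpolation=cv2.INTER_CUBIC))
E
```

```text
(no output)
```

View pics/w1z.png

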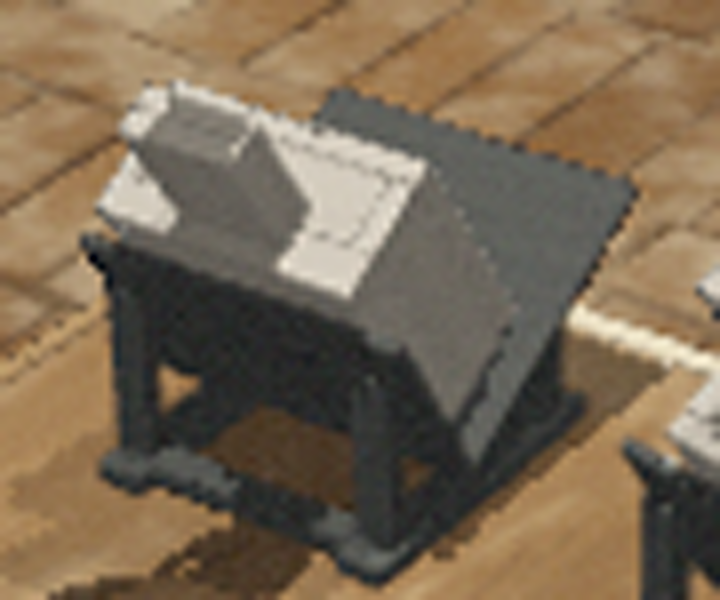

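```bash

python3 -m creep '[0,0.0039,-0.0277,0,0,0,-0.0422, 0,0.0039,-0.0277,0,0,0,-0.0422, 0,0.0039,-0.0277,0,0,0,-0.0422]'
python3 -m creep '[0,0.0039,-0.0277,0,0,0,-0.0422, 0,0.0039,-0.0277,0,0,0,-0.0422, 0,0.0039,-0.0277,0,0,0,-0.0422, 0,0,0,0,0,0,0, 0,0,0,0,0,0,0]'
python3 - <<'E'
from plan import *
c=robot.get_calibration("wrist"); pic,d=robot.grab_frame("wrist"); P=cloud(d,c).reshape(-1,3); P=P[~np.isnan(P).any(1)]; x0=POSE["narrow"]
P=P[(P[:,2]>.05)&(np.linalg.norm(P[:,:2]-np.array(x0[:2]),axis=1)<.11)&(P[:,2]<.17)]
for ex in([0.],[]):
    x,n,e,q=fit(P,mould(58),list(x0)+ex); print(np.round(x,4),n,e,np.percentile(q[:,1],[1,99]))
p,Rm=target("narrow",-105-80,30,-1); delta(p,Rm); print(np.round(robot.sense()["joints"],2))
E
```

```text
time: 14.68
position: [0.5187, 0.029, 0.2474]
ee_rot: [0.64, 0.582, -0.338, -0.37]
force: [0.2, 0.7, -0.4]
opening: 0.0856
time: 15.1
position: [0.5306, -0.0543, 0.2475]
ee_rot: [0.676, 0.54, -0.313, -0.391]
force: [0.2, -0.2, 0.3]
opening: 0.0857
[ 0.6096 -0.0682 -0.2154 -0.0011] 2776 0.00043829078753613166 [-0.03079592  0.02834245]
[ 0.6111 -0.0685 -0.2171] 2771 0.00043163753719056494 [-0.03058356  0.02821033]
target [ 0.5406 -0.0554  0.2024] shift mm [ 10.3  -2.  -45.1] rotvec [-0.0005 -0.0027  0.0005] ang 0.003 rows>= 2
[-0.22 -0.14 -0.62  0.57 -0.   -1.57]
```

```bash
sed -i 's/"narrow":\[.6085,-.0705,-.2195\]/"narrow":[.6098,-.0686,-.2165]/' plan.py
python3 - <<'E'
from plan import *
p,Rm=target("narrow",-105-60,30,-1); delta(p,Rm)
p,Rm=target("narrow",-105,30,-1); delta(p,Rm)
E
```

```text
target [ 0.5517 -0.0558  0.1851] shift mm [ 21.3  -2.4 -62.4] rotvec [-0.0005 -0.0027  0.0035] ang 0.004 rows>= 2
target [ 0.581  -0.0623  0.1331] shift mm [  50.6   -8.9 -114.4] rotvec [-0.0005 -0.0027  0.0035] ang 0.004 rows>= 4
```

```bash

python3 -m creep '[0,0.007,-0.0008,-0.0205,0,-0.001,0.001, 0,0.007,-0.0008,-0.0205,0,-0.001,0.001, 0,0.007,-0.0008,-0.0205,0,-0.0007,0.001, 0,0,0,0,0,0,0]'
python3 -m creep '[0,0.0058,-0.0013,-0.0104,0,0,0, 0,0.0058,-0.0013,-0.0104,0,0,0, 0,0.0058,-0.0013,-0.0104,0,0,0, 0,0.0058,-0.0013,-0.0104,0,0,0, 0,0.0058,-0.0013,-0.0104,0,0,0]'
python3 -m creep '[0,0,0,0,0,0,0,0,0,0,0,0,0,0]'
python3 - <<'E'
from plan import *
p,Rm=target("narrow",-105,30,-1); delta(p,Rm)
pic,d=robot.grab_frame("wrist"); cv2.imwrite("pics/wr7.png",pic)
E
```

```text
time: 15.48
position: [0.5491, -0.054, 0.182]
ee_rot: [0.673, 0.542, -0.315, -0.391]
force: [-1.3, 0.0, -0.7]
opening: 0.0856
time: 15.9
position: [0.5813, -0.0613, 0.1358]
ee_rot: [0.675, 0.544, -0.313, -0.389]
force: [-0.5, 0.2, 0.4]
opening: 0.0854
time: 16.07
position: [0.5804, -0.0614, 0.1353]
ee_rot: [0.675, 0.543, -0.313, -0.389]
force: [-0.9, -0.1, -0.0]
opening: 0.0854
target [ 0.581  -0.0623  0.1331] shift mm [ 0.5 -0.9 -2.2] rotvec [ 0.      0.001  -0.0012] ang 0.002 rows>= 1
```

View pics/wr7.png

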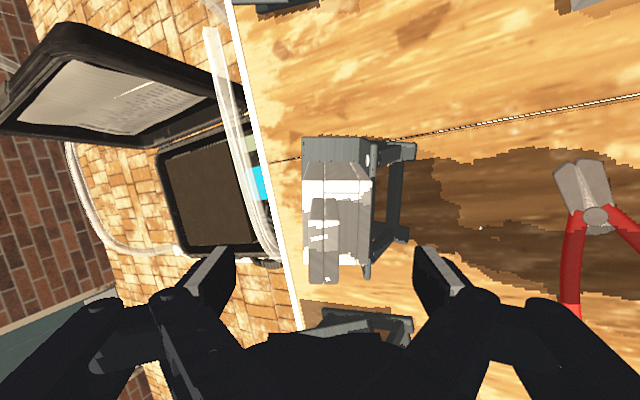

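```bash

python3 -m creep '[0,0.0005,-0.0008,-0.002,0,0,0, 255,0,0,0,0,0,0, 255,0,0,0,0,0,0, 255,0,0,0,0,0,0, 255,0,0,0,0,0,0]'
python3 -m creep '[255,0,0,0,0,0,0, 255,0,0,0,0,0,0, 255,0,0,0,0,0,0, 255,0,0,0,0,0,0, 255,0,0,0,0,0,0]'
python3 -m creep '[255,0,0,0,0,0,0, 255,0,0,0,0,0,0, 255,0,0,0,0,0,0]'
python3 -m creep '[255,0,0,0.002,0,0,0, 255,0,0,0.005,0,0,0, 255,0,0,0.01,0,0,0, 255,0,0,0.02,0,0,0, 255,0,0,0.03,0,0,0]'
python3 -m creep '[255,0,0,0.03,0,0,0, 255,0,0,0.03,0,0,0, 255,-0.01,0,0.03,0,0,0, 255,-0.02,0,0.03,0,0,0, 255,-0.02,0,0.015,0,0,0]'
python3 -m creep '[255,-0.02,0,0.01,0,0,0, 255,0,0,0,0,0,0, 255,0,0,0,0,0,0]'
python3 - <<'E'
from hand import *
hand(58,-1,("wrist","scene","top"),"n1"); print(np.round(robot.sense()["joints"],2)); p,Rm=target("narrow",-105,30,-1);print(Rm[:,1])
E
```

```text
time: 16.53
position: [0.5815, -0.0631, 0.1337]
ee_rot: [0.676, 0.543, -0.312, -0.389]
force: [-0.6, 0.2, 1.0]
opening: 0.0388
time: 16.95
position: [0.5815, -0.0631, 0.1339]
ee_rot: [0.676, 0.543, -0.312, -0.389]
force: [-3.9, 0.6, 5.9]
opening: 0.0137
time: 17.2
position: [0.5815, -0.0631, 0.1339]
ee_rot: [0.676, 0.543, -0.312, -0.389]
force: [-4.4, 0.6, 5.3]
opening: 0.014
time: 17.62
position: [0.5775, -0.0622, 0.1961]
ee_rot: [0.673, 0.541, -0.315, -0.392]
force: [0.6, 0.3, -2.5]
opening: 0.0136
time: 18.03
position: [0.532, -0.0632, 0.3396]
ee_rot: [0.676, 0.544, -0.312, -0.387]
force: [1.2, -0.4, -2.1]
opening: 0.0138
time: 18.28
position: [0.5107, -0.063, 0.3458]
ee_rot: [0.676, 0.543, -0.312, -0.389]
force: [-0.1, -0.1, -2.3]
opening: 0.014
wrist n 4080 offset mm [ 0.8  0.8 -0.9] rot [ 0.0018  0.0079 -0.0011] med 0.2678080193815272
scene n 1847 offset mm [ 1.2 -0.8 -1.8] rot [ 0.001   0.0165 -0.0035] med 0.5101139072552983
top n 535 offset mm [ 1.5 -1.7 -2.6] rot [-0.0015 -0.0018 -0.0045] med 0.4262219889000912
[-0.26 -0.21 -0.43  0.83  0.02 -1.61]
[ 0.48832764 -0.10740633 -0.8660254 ]
```

View pics/scene_n1.png

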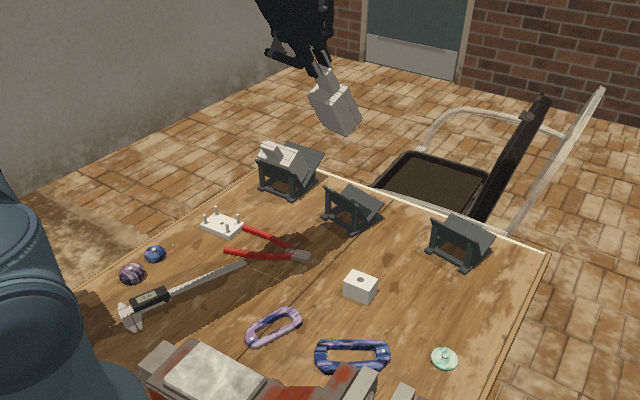

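View pics/wrist_n1.png

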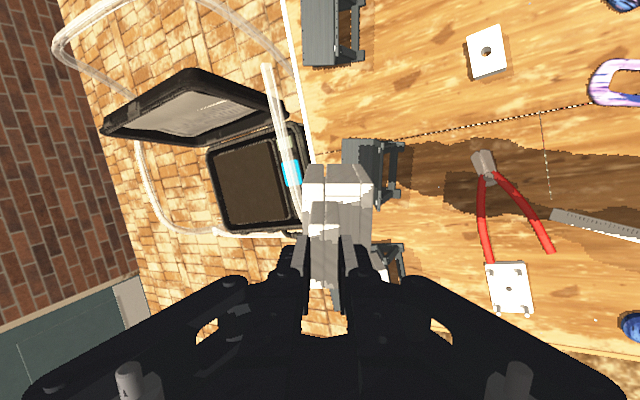

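```bash

python3 -m creep '[255,0,0.005,0.003,0.059,-0.013,-0.1046, 255,0,0.005,0.003,0.059,-0.013,-0.1046, 255,0,0.005,0.003,0.059,-0.013,-0.1046, 255,0,0.005,0.003,0.059,-0.013,-0.1046, 255,0,0.005,0.003,0.059,-0.013,-0.1046]'
python3 -m creep '[255,0,0.005,0,0.059,-0.013,-0.1046, 255,0,0.005,0,0.059,-0.013,-0.1046, 255,0,0.005,0,0.059,-0.013,-0.1046, 255,0,0.005,0,0.059,-0.013,-0.1046, 255,0,0.005,0,0.059,-0.013,-0.1046]'
python3 -m creep '[255,0,0.005,0,0.059,-0.013,-0.1046, 255,0,0.005,0,0.059,-0.013,-0.1046, 255,0,0.005,0,0.059,-0.013,-0.1046, 255,0,0.005,0,0.059,-0.013,-0.1046, 255,0,0.005,0,0.059,-0.013,-0.1046]'
python3 - <<'E'
from hand import *
s=robot.sense(); print(np.round(s["joints"],2))
F=frame(.031); p,Rm=target("rack",-105-60,58+30,1); p[2]+=.05; d,r=delta(p,Rm); print(d/14,r/14)
E
```

```text
time: 18.85
position: [0.5114, -0.0377, 0.3587]
ee_rot: [0.738, 0.4, -0.097, -0.535]
force: [-0.2, -0.2, -3.0]
opening: 0.0138
time: 19.27
position: [0.5114, -0.0126, 0.3586]
ee_rot: [0.734, 0.223, 0.127, -0.629]
force: [0.4, -0.7, -2.6]
opening: 0.0133
time: 19.68
position: [0.5114, 0.0124, 0.3586]
ee_rot: [-0.663, -0.025, -0.339, 0.667]
force: [0.7, 0.4, -1.5]
opening: 0.014
[-0.05 -0.21 -0.38  0.88 -0.09  0.39]
target [0.6132 0.1138 0.2641] shift mm [101.8 101.4 -94.5] rotvec [ 0.6446 -0.0642 -0.9083] ang 1.116 rows>= 10
[ 0.00727066  0.007242   -0.00674857] [ 0.04604389 -0.00458597 -0.06488179]
```

```bash

python3 -m creep '[255,0.0102,0.0101,-0.005,0.0645,-0.0064,-0.0908, 255,0.0102,0.0101,-0.005,0.0645,-0.0064,-0.0908, 255,0.0102,0.0101,-0.005,0.0645,-0.0064,-0.0908, 255,0.0102,0.0101,-0.005,0.0645,-0.0064,-0.0908, 255,0.0102,0.0101,-0.005,0.0645,-0.0064,-0.0908]'
python3 -m creep '[255,0.0102,0.0101,-0.005,0.0645,-0.0064,-0.0908, 255,0.0102,0.0101,-0.005,0.0645,-0.0064,-0.0908, 255,0.0102,0.0101,-0.005,0.0645,-0.0064,-0.0908, 255,0.0102,0.0101,-0.005,0.0645,-0.0064,-0.0908, 255,0.0102,0.0101,-0.005,0.0645,-0.0064,-0.0908]'
python3 -m creep '[255,0,0,0,0,0,0,255,0,0,0,0,0,0]'
python3 - <<'E'
from chk import *
s=robot.sense(); print(np.round(s["joints"],2))
p,Rm=target("rack",-105-60,58+30,1); p[2]+=.05; d,r=delta(p,Rm)
hand(58,1,("wrist","scene","top"),"n2"); chk6([WB],("wrist",))
E
```

```text
time: 20.1
position: [0.5629, 0.0632, 0.3333]
ee_rot: [-0.532, 0.168, -0.49, 0.67]
force: [0.3, 0.8, -3.5]
opening: 0.0139
time: 20.52
position: [0.6138, 0.1137, 0.3079]
ee_rot: [-0.36, 0.348, -0.603, 0.621]
force: [-0.7, -0.1, -2.2]
opening: 0.0141
time: 20.68
position: [0.6129, 0.1132, 0.3078]
ee_rot: [-0.363, 0.346, -0.602, 0.622]
force: [-1.0, 0.1, -2.3]
opening: 0.0133
[ 0.1   0.02 -0.31  0.72 -0.04  1.62]
target [0.6132 0.1138 0.2641] shift mm [  0.4   0.6 -43.7] rotvec [ 0.0067 -0.0032 -0.006 ] ang 0.01 rows>= 2
wrist n 4033 offset mm [ 1.2  0.1 15.1] rot [0.0025 0.003  0.0034] med 0.2712050098468005
scene n 1246 offset mm [-0.9 -1.1 15.2] rot [-0.0014  0.0118  0.0065] med 0.6696863792614981
top n 686 offset mm [-1.2 -1.7 14.4] rot [ 0.0032 -0.003   0.0009] med 0.34348865735000544
wrist 8275 rack [ 1.1 -0.8  0.6] [ 0.001 -0.001  0.001] (array([0.4, 1.6, 1.8]), array([-0.001, -0.027,  0.   ]))
```

View pics/wrist_n2.png

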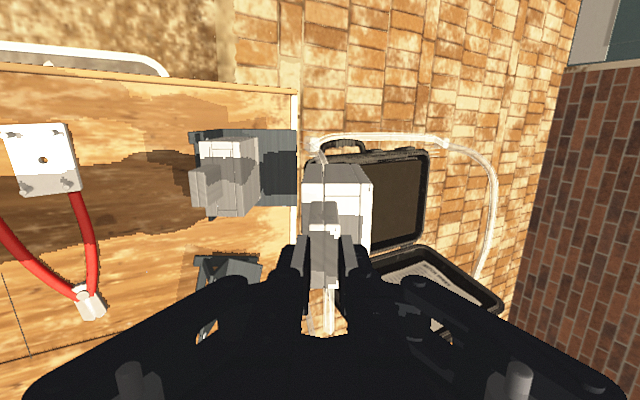

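View pics/scene_n2.png

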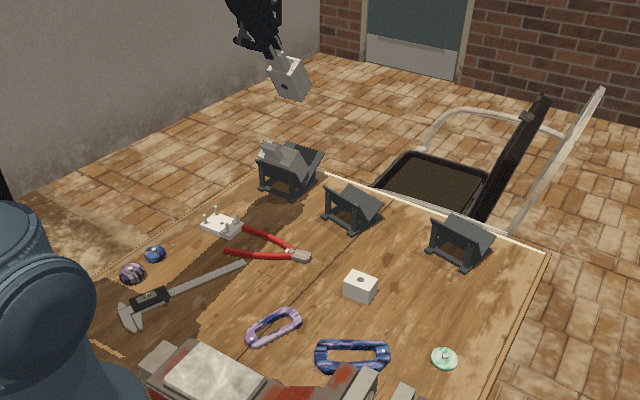

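```bash
python3 - <<'E'
import cv2
p=cv2.imread("pics/wrist_n2.png"); cv2.imwrite("pics/n2z.png",cv2.resize(p[115:235,180:310],None,fx=6,fy=5,interpolation=cv2.INTER_CUBIC)[:600])
E
```

```text
(no output)
```

View pics/n2z.png

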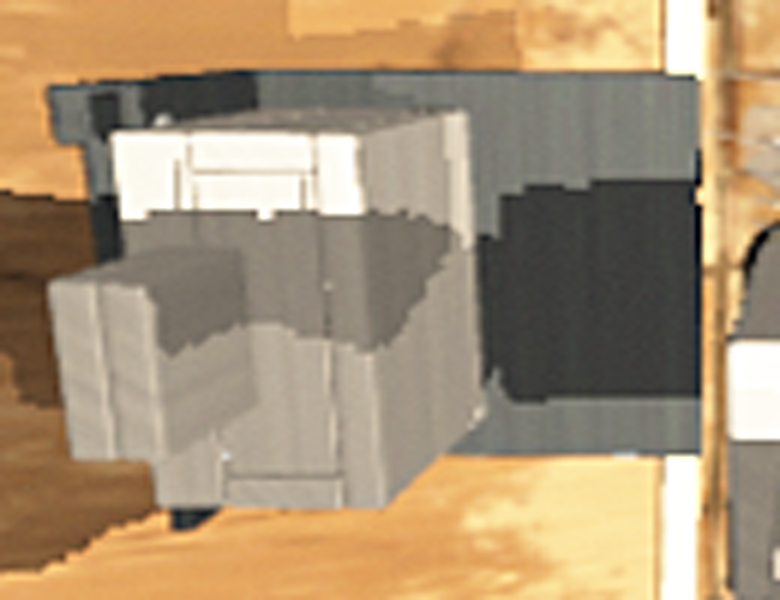

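```bash
python3 - <<'E'
from chk import *
c=robot.get_calibration("wrist"); pic,d=robot.grab_frame("wrist"); P=cloud(d,c).reshape(-1,3); P=P[~np.isnan(P).any(1)]
F0=frame(.031); q=(P-np.array([.623,.113,.022]))@F0*1e3
def plane(m,ax):
    A=q[m]; 
    for _ in range(4):
        X=np.c_[np.delete(A,ax,1),np.ones(len(A))]; c,*_=np.linalg.lstsq(X,A[:,ax],rcond=None); r=A[:,ax]-X@c; A=A[np.abs(r)<2*np.std(r)+.1]
    print("n",len(A),"coef",np.round(c,4),"std",r.std())
plane((np.abs(q[:,2]-44)<5)&(np.abs(q[:,1])<38)&(q[:,0]>-75)&(q[:,0]<-5),2)   # z=a x+b y+c
plane((np.abs(q[:,0])<5)&(np.abs(q[:,1])<49)&(q[:,2]>52)&(q[:,2]<92),0)    # ledge x = a y + b z+c
plane((np.abs(q[:,0]+80)<5)&(np.abs(q[:,1])<40)&(q[:,2]>3)&(q[:,2]<41),0)  # top end
plane((np.abs(q[:,2])<5)&(np.abs(np.abs(q[:,1])-48)<3.5)&(q[:,0]>-60)&(q[:,0]<-5),2)   # bed margins
E
```

```text
n 971 coef [2.86000e-02 6.00000e-04 4.55689e+01] std 0.19493665561979345
n 1970 coef [-0.0011 -0.0027  0.7317] std 0.6747740124619751
n 1752 coef [-1.00000e-03 -1.78000e-02 -7.92459e+01] std 0.6470889979563657
n 99 coef [ 2.000e-04  2.200e-03 -3.499e-01] std 0.24430421755918524
```

```bash
sed -i 's/"rack":\[.6225,.1141,.031\]/"rack":[.6232,.1130,.031]/' plan.py
cat > tg.py <<'E'
from chk import *
def T(px,pz,tilt=.012):
    p,Rm=target("rack",px,pz,1); F=frame(.031); Rm=R.from_rotvec(F[:,1]*tilt).as_matrix()@Rm; d,r=delta(p,Rm)
    s=robot.sense(); print("bedframe shift",np.round(F.T@d*1e3,1),"force bed",np.round(F.T@s["force"],1)); return d,r
E
python3 -c "
from tg import *
d,r=T(-105-40,58+25); print(d/7,r/7)"
```

```text
target [0.6196 0.1129 0.1943] shift mm [   6.3    0.2 -116.4] rotvec [ 0.005   0.0133 -0.0039] ang 0.015 rows>= 3
bedframe shift [104.    0.  -52.7] force bed [ 1.4 -0.4 -0.9]
[ 9.02076448e-04  3.45606091e-05 -1.66314190e-02] [ 0.00071051  0.00190079 -0.00056309]
```

```bash

python3 -m creep '[255,0.0009,0,-0.0166,0.0007,0.0019,-0.0006, 255,0.0009,0,-0.0166,0.0007,0.0019,-0.0006, 255,0.0009,0,-0.0166,0.0007,0.0019,-0.0006, 255,0.0009,0,-0.0166,0.0007,0.0019,-0.0006]'
python3 -m creep '[255,0.0009,0,-0.0166,0.0007,0.0019,-0.0006, 255,0.0009,0,-0.0166,0.0007,0.0019,-0.0006, 255,0.0009,0,-0.0166,0.0007,0.0019,-0.0006, 255,0,0,0,0,0,0, 255,0,0,0,0,0,0]'
python3 -c "
from tg import *
T(-105-40,58+25); T(-105-5,58+12)
robot_=robot.grab_frame('scene')[0]; cv2.imwrite('pics/np.png',cv2.resize(robot_[80:230,220:380],None,fx=4,fy=4))"
```

```text
time: 21.27
position: [0.617, 0.1126, 0.2441]
ee_rot: [-0.362, 0.349, -0.602, 0.621]
force: [0.8, 0.3, -1.7]
opening: 0.0134
time: 21.68
position: [0.6187, 0.1126, 0.1933]
ee_rot: [-0.363, 0.353, -0.6, 0.619]
force: [-0.2, 0.0, -1.7]
opening: 0.0138
target [0.6196 0.1129 0.1943] shift mm [0.9 0.3 1. ] rotvec [ 0.0001 -0.0025  0.0006] ang 0.003 rows>= 1
bedframe shift [-0.4  0.2  1.2] force bed [ 1.4  0.  -1. ]
target [0.6258 0.1131 0.1575] shift mm [  7.1   0.5 -35.9] rotvec [ 0.0001 -0.0025  0.0006] ang 0.003 rows>= 1
bedframe shift [ 34.6   0.2 -11.8] force bed [ 1.4  0.  -1. ]
```

View pics/np.png

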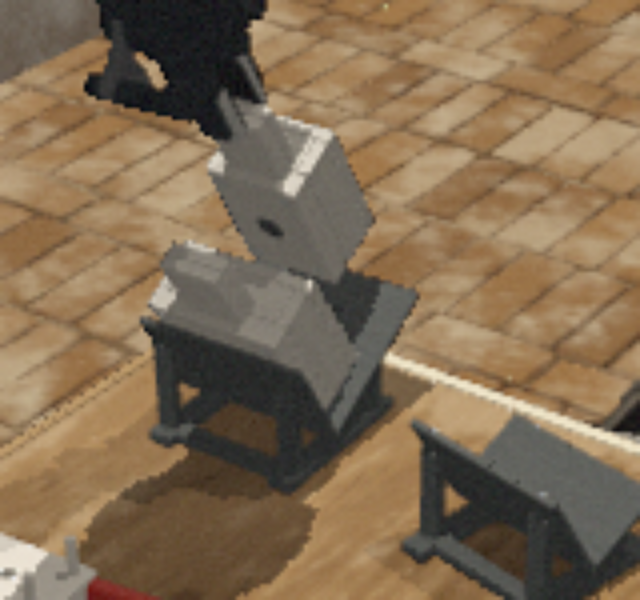

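```bash

python3 -m creep '[255,0.0014,0.0001,-0.0072,0,0,0, 255,0.0014,0.0001,-0.0072,0,0,0, 255,0.0014,0.0001,-0.0072,0,0,0, 255,0.0014,0.0001,-0.0072,0,0,0, 255,0.0014,0.0001,-0.007,0,0,0]'
python3 -m creep '[255,0,0,0,0,0,0,255,0,0,0,0,0,0]'
python3 -c "
from tg import *
T(-105-5,58+12); T(-105-5,58+4);hand(58,1,('wrist','top'),'n3')"
```

```text
time: 22.15
position: [0.6266, 0.1134, 0.1574]
ee_rot: [-0.363, 0.352, -0.601, 0.619]
force: [0.6, -0.4, -3.2]
opening: 0.0136
time: 22.32
position: [0.626, 0.1134, 0.1571]
ee_rot: [-0.363, 0.353, -0.6, 0.619]
force: [-0.5, -0.6, -1.7]
opening: 0.0137
target [0.6258 0.1131 0.1575] shift mm [-0.2 -0.3  0.4] rotvec [-0.0002 -0.0024  0.0006] ang 0.002 rows>= 1
bedframe shift [-0.4 -0.3  0. ] force bed [ 1.2 -0.6 -1.3]
target [0.6189 0.1129 0.1535] shift mm [-7.1 -0.5 -3.6] rotvec [-0.0002 -0.0024  0.0006] ang 0.002 rows>= 1
bedframe shift [-0.4 -0.3 -8. ] force bed [ 1.2 -0.6 -1.3]
wrist n 5888 offset mm [4.4 3.1 8.3] rot [ 0.0871 -0.1045  0.0059] med 1.3484245122066512
top n 475 offset mm [ 2.1 -6.2  3. ] rot [-0.0864 -0.0514 -0.0229] med 1.4859930645099995
```

```bash

python3 -m creep '[255,-0.0026,-0.0001,-0.0015,0,0,0, 255,-0.0026,-0.0001,-0.0015,0,0,0, 255,0,0,0,0,0,0]'
for i in 1; do python3 -m creep '[255,-0.0009,0,-0.0005,0,0,0, 255,0,0,0,0,0,0]'; done
python3 -m creep '[255,-0.0009,0,-0.0005,0,0,0, 255,0,0,0,0,0,0]'
python3 -m creep '[255,-0.0009,0,-0.0005,0,0,0, 255,0,0,0,0,0,0]'
python3 -c "
from tg import *
T(-105-5,58)"
```

```text
time: 22.67
position: [0.6206, 0.1132, 0.155]
ee_rot: [-0.363, 0.352, -0.601, 0.619]
force: [-0.5, 0.9, -2.2]
opening: 0.0136
time: 22.83
position: [0.6203, 0.1133, 0.1548]
ee_rot: [-0.363, 0.352, -0.601, 0.619]
force: [0.0, -0.9, -1.9]
opening: 0.0133
time: 23.0
position: [0.6196, 0.1133, 0.1544]
ee_rot: [-0.363, 0.352, -0.601, 0.619]
force: [-1.2, 0.5, -2.5]
opening: 0.0137
time: 23.17
position: [0.6188, 0.1133, 0.1539]
ee_rot: [-0.363, 0.352, -0.601, 0.62]
force: [0.5, 0.4, -1.6]
opening: 0.0135
target [0.6154 0.1128 0.1515] shift mm [-3.3 -0.5 -2.4] rotvec [-0.0004 -0.0002  0.0005] ang 0.001 rows>= 1
bedframe shift [ 0.4 -0.4 -4.1] force bed [ 1.6  0.4 -0.3]
```

```bash

python3 -m creep '[255,-0.0009,0,-0.0005,0,0,0, 255,0,0,0,0,0,0]'
python3 -m creep '[255,-0.0009,0,-0.0005,0,0,0, 255,0,0,0,0,0,0]'
python3 -m creep '[255,-0.0009,0,-0.0005,0,0,0, 255,0,0,0,0,0,0]'
python3 -c "
from tg import *
T(-105-5,58)"
```

```text
time: 23.33
position: [0.618, 0.1132, 0.1535]
ee_rot: [-0.362, 0.352, -0.601, 0.62]
force: [0.3, -0.1, -2.6]
opening: 0.0136
time: 23.5
position: [0.6169, 0.1132, 0.1529]
ee_rot: [-0.363, 0.352, -0.601, 0.619]
force: [0.7, 1.1, -2.7]
opening: 0.0139
time: 23.67
position: [0.6163, 0.1133, 0.1526]
ee_rot: [-0.362, 0.352, -0.601, 0.62]
force: [1.3, 0.8, -1.9]
opening: 0.0135
target [0.6154 0.1128 0.1515] shift mm [-0.8 -0.5 -1.1] rotvec [-0.0005  0.0004  0.0006] ang 0.001 rows>= 1
bedframe shift [ 0.6 -0.5 -1.3] force bed [2.3 0.8 0.2]
```

```bash

python3 -m creep '[255,-0.0009,0,-0.0005,0,0,0, 255,0,0,0,0,0,0]'
python3 -m creep '[255,-0.0009,0,-0.0005,0,0,0, 255,0,0,0,0,0,0]'
python3 -c "
from tg import *
T(-105-5,58)"
```

```text
time: 23.83
position: [0.6156, 0.1133, 0.1523]
ee_rot: [-0.362, 0.352, -0.601, 0.62]
force: [1.5, 1.3, -2.0]
opening: 0.0136
time: 24.0
position: [0.6149, 0.1133, 0.152]
ee_rot: [-0.362, 0.351, -0.601, 0.62]
force: [1.3, -0.2, -1.7]
opening: 0.0144
target [0.6154 0.1128 0.1515] shift mm [ 0.5 -0.5 -0.6] rotvec [-0.0005  0.0013  0.0005] ang 0.001 rows>= 1
bedframe shift [ 0.7 -0.5  0.2] force bed [ 2.1 -0.3  0.3]
```

```bash

python3 -m creep '[255,-0.0009,0,-0.0005,0,0,0, 255,0,0,0,0,0,0]'
python3 -m creep '[255,-0.0009,0,-0.0005,0,0,0, 255,0,0,0,0,0,0]'
python3 -c "
from tg import *
T(-105-5,58)
for n in ['wrist','top','scene']:
    p=robot.grab_frame(n)[0]; cv2.imwrite(f'pics/n4{n}.png',p)
    if n=='scene': cv2.imwrite('pics/n4z.png',cv2.resize(p[100:220,230:350],None,fx=5,fy=5,interpolation=cv2.INTER_CUBIC))
"
```

```text
time: 24.17
position: [0.6146, 0.1133, 0.152]
ee_rot: [-0.362, 0.351, -0.601, 0.62]
force: [5.2, -0.0, -0.8]
opening: 0.0138
time: 24.33
position: [0.6143, 0.1132, 0.1521]
ee_rot: [-0.361, 0.351, -0.602, 0.62]
force: [5.7, -1.2, -0.2]
opening: 0.0138
target [0.6154 0.1128 0.1515] shift mm [ 1.1 -0.5 -0.6] rotvec [-0.0005  0.0038  0.0008] ang 0.004 rows>= 1
bedframe shift [ 1.1 -0.5  0.6] force bed [ 3.  -1.4  4.8]
```

View pics/n4z.png

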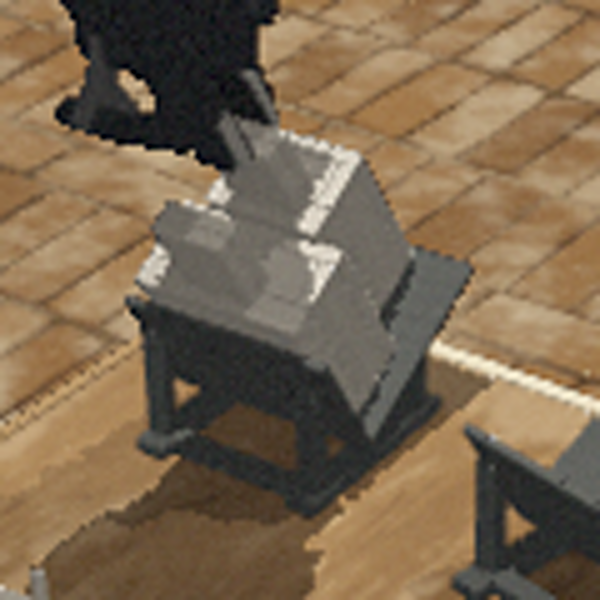

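View pics/n4wrist.png

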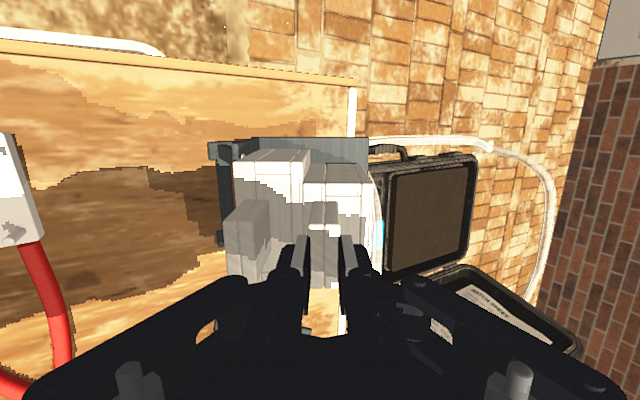

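```bash

python3 -m creep '[255,0.0013,0,0.0003,0,0,0, 255,0.0005,0,-0.0009,0,0,0, 255,0,0,0,0,0,0]'
python3 -m creep '[255,0.0005,0,-0.0009,0,0,0, 255,0.0005,0,-0.0009,0,0,0, 255,0,0,0,0,0,0]'
python3 -m creep '[255,0.0005,0,-0.0009,0,0,0, 255,0,0,0,0,0,0]'
python3 -c "
from tg import *
T(-105,58)"
```

```text
time: 24.73
position: [0.6154, 0.1133, 0.1508]
ee_rot: [-0.362, 0.351, -0.601, 0.62]
force: [4.6, 0.1, 1.5]
opening: 0.0139
time: 24.98
position: [0.6165, 0.1133, 0.149]
ee_rot: [-0.362, 0.351, -0.601, 0.62]
force: [5.0, 0.2, 3.1]
opening: 0.0135
time: 25.15
position: [0.6169, 0.1133, 0.1481]
ee_rot: [-0.362, 0.351, -0.601, 0.62]
force: [5.4, 0.2, 4.1]
opening: 0.0134
target [0.6179 0.1128 0.1471] shift mm [ 1.  -0.5 -0.9] rotvec [-0.0006  0.0021  0.0005] ang 0.002 rows>= 1
bedframe shift [ 1.3 -0.5  0.4] force bed [-0.9  0.   6.7]
```

```bash

python3 -m creep '[255,0.0011,0,-0.0003,0,0,0, 255,0,0,0,0,0,0]'
python3 -m creep '[255,0.0006,0,-0.0008,0,0,0, 255,0,0,0,0,0,0]'
python3 -m creep '[255,0.0005,0,-0.0009,0,0,0, 255,0,0,0,0,0,0]'
python3 -c "
from tg import *
T(-105,58)"
```

```text
time: 25.32
position: [0.6173, 0.1136, 0.1477]
ee_rot: [-0.362, 0.352, -0.601, 0.62]
force: [1.1, 0.8, 7.6]
opening: 0.0135
time: 25.48
position: [0.6173, 0.1137, 0.1476]
ee_rot: [-0.362, 0.352, -0.601, 0.62]
force: [-7.8, -0.4, 18.2]
opening: 0.0139
time: 25.65
position: [0.6178, 0.1137, 0.1478]
ee_rot: [-0.362, 0.351, -0.601, 0.62]
force: [-13.4, -1.2, 26.4]
opening: 0.0135
target [0.6179 0.1128 0.1471] shift mm [ 0.1 -0.9 -0.7] rotvec [-0.0007  0.002  -0.0002] ang 0.002 rows>= 1
bedframe shift [ 0.6 -0.9 -0.2] force bed [-29.6  -0.8   1.6]
```

```bash

python3 -m creep '[255,-0.0008,-0.0005,0.0013,0,0,0, 255,0,0,0,0,0,0]'
python3 -c "
from tg import *
T(-105,58); chk6([WB,NB],('wrist','top','scene'))"
```

```text
time: 25.82
position: [0.6172, 0.1135, 0.1477]
ee_rot: [-0.362, 0.352, -0.6, 0.62]
force: [-3.8, 2.2, 12.9]
opening: 0.0137
target [0.6179 0.1128 0.1471] shift mm [ 0.7 -0.7 -0.5] rotvec [-0.0017  0.0011 -0.0007] ang 0.002 rows>= 1
bedframe shift [ 0.8 -0.7  0.4] force bed [-13.1   2.4   3.2]
wrist 18129 rack [ 1.3 -0.4  0.4] [ 0.006 -0.002  0.004] (array([-0.2,  1.2,  0.4]), array([-0.007,  0.001, -0.003])) (array([0.3, 2.2, 0.9]), array([-0.004, -0.007, -0.   ]))
top 1694 rack [-0.7 -1.7 -2.8] [-0.007 -0.005 -0.009] (array([ 0.4,  0.2, -0.1]), array([-0.002,  0.009,  0.002])) (array([1.1, 1.3, 1.3]), array([ 0.007, -0.004,  0.005]))
scene 2613 rack [ 0.5 -1.4  2.4] [-0.    -0.003 -0.01 ] (array([-0.1,  1.5, -1. ]), array([0.002, 0.001, 0.012])) (array([-0.4,  2.4, -0.7]), array([ 0.004, -0.003,  0.01 ]))
```

```bash

python3 -m creep '[255,-0.0008,0,0.0015,0,0,0, 255,0.0006,-0.001,0.0003,0,0,0, 255,0,-0.0008,0,0,0,0, 255,0,0,0,0,0,0]'
python3 -c "
from tg import *
T(-105,58); chk6([WB,NB],('wrist','top','scene'))"
```

```text
time: 26.3
position: [0.6169, 0.112, 0.148]
ee_rot: [-0.362, 0.352, -0.6, 0.62]
force: [5.4, 3.1, 3.0]
opening: 0.0136
target [0.6179 0.1128 0.1471] shift mm [ 1.1  0.8 -0.9] rotvec [-0.0027 -0.0006 -0.0012] ang 0.003 rows>= 1
bedframe shift [1.3 0.8 0.5] force bed [0.1 2.9 6.2]
wrist 18431 rack [ 1.5 -0.2  0.4] [ 0.004 -0.002  0.008] (array([-0.3,  1. ,  0.4]), array([-0.003, -0.002, -0.008])) (array([-0.4,  2.4,  0.7]), array([-0.003, -0.007,  0.01 ]))
top 1658 rack [-1.3 -1.7 -3. ] [-0.006  0.003 -0.007] (array([0.6, 0.4, 0.4]), array([0.003, 0.001, 0.002])) (array([1.1, 1.7, 1.6]), array([ 0.01 , -0.014,  0.017]))
scene 2607 rack [ 0.1 -1.1  2.4] [ 0.003 -0.003 -0.001] (array([ 0.1,  1.1, -0.7]), array([ 0.002, -0.002,  0.001])) (array([-0.3,  2. , -0.7]), array([-0.005, -0.001,  0.018]))
```

```bash

python3 -m creep '[255,0.0016,0,0.003,0,0,0, 255,0.001,0,0.001,0,0,0, 255,0,0,0,0,0,0, 255,0,0,0,0,0,0]'
python3 -c "
from tg import *
T(-105,58); chk6([WB,NB],('wrist','top','scene'))"
```

```text
time: 26.78
position: [0.6175, 0.1109, 0.15]
ee_rot: [-0.364, 0.353, -0.6, 0.619]
force: [1.7, 0.9, -2.6]
opening: 0.0136
target [0.6179 0.1128 0.1471] shift mm [ 0.4  1.9 -2.9] rotvec [-0.0003 -0.0049  0.0003] ang 0.005 rows>= 1
bedframe shift [ 2.7  1.9 -1. ] force bed [3.1 0.8 0.2]
wrist 18717 rack [ 1.3 -0.3  0.2] [ 0.008 -0.002  0.003] (array([-0.1,  1.1,  0.4]), array([-0.008,  0.002, -0.002])) (array([-2.3,  0.9,  1. ]), array([-0.004,  0.006,  0.011]))
top 1608 rack [-0.9 -1.9 -3.2] [-0.013  0.001 -0.005] (array([0.6, 0.6, 0.5]), array([ 0.013,  0.008, -0.   ])) (array([-1.5, -0.2,  1.8]), array([0.009, 0.003, 0.012]))
scene 2649 rack [ 0.2 -1.3  2.6] [ 0.002 -0.004 -0.002] (array([ 0.1,  1.4, -1.3]), array([0.   , 0.005, 0.005])) (array([-2.7,  0.9, -0.6]), array([0.01 , 0.012, 0.013]))
```

```bash

python3 -m creep '[255,0,0.0008,0,-0.0095,-0.0003,-0.0055, 255,0,0,0,0,0,0]'
python3 -m creep '[255,0.0008,0,-0.0014,0,0,0, 255,0,0,0,0,0,0]'
python3 -m creep '[255,0.0005,0,-0.0009,0,0,0, 255,0,0,0,0,0,0]'
python3 -c "
from tg import *
T(-105,58)"
```

```text
time: 27.1
position: [0.6185, 0.1116, 0.1511]
ee_rot: [-0.365, 0.35, -0.604, 0.615]
force: [0.6, 0.1, -1.6]
opening: 0.0136
time: 27.27
position: [0.6196, 0.1117, 0.1499]
ee_rot: [-0.365, 0.35, -0.604, 0.616]
force: [0.4, -0.0, -2.6]
opening: 0.0135
time: 27.43
position: [0.6202, 0.1113, 0.1497]
ee_rot: [-0.365, 0.35, -0.604, 0.616]
force: [-4.1, -1.3, 2.2]
opening: 0.0136
target [0.6179 0.1128 0.1471] shift mm [-2.2  1.5 -2.6] rotvec [ 0.0099 -0.001   0.0066] ang 0.012 rows>= 1
bedframe shift [ 1.2  1.6 -3.2] force bed [-4.  -1.1 -2.5]
```

```bash

python3 -m creep '[255,-0.002,0,-0.0006,0,0,0, 255,0,0,0,0,0,0]'
python3 -m creep '[255,-0.0009,0,-0.0005,0,0,0, 255,0,0,0,0,0,0]'
python3 -c "
from tg import *
T(-105,58)
chk6([WB,NB],('wrist','top','scene'))"
```

```text
time: 27.6
position: [0.6187, 0.1117, 0.1492]
ee_rot: [-0.364, 0.35, -0.604, 0.616]
force: [0.5, -1.3, -2.0]
opening: 0.0139
time: 27.77
position: [0.6183, 0.1117, 0.149]
ee_rot: [-0.364, 0.35, -0.604, 0.616]
force: [0.8, -0.2, -2.3]
opening: 0.0135
target [0.6179 0.1128 0.1471] shift mm [-0.4  1.1 -1.9] rotvec [0.0091 0.0009 0.0061] ang 0.011 rows>= 1
bedframe shift [ 1.5  1.1 -1.3] force bed [ 2.4 -0.2 -0.5]
wrist 18935 rack [ 1.  -0.5  0.5] [ 0.002 -0.002 -0.001] (array([0.1, 1.3, 0.2]), array([-0.002,  0.001,  0.002])) (array([-0.8, -0.9,  1. ]), array([ 0.   ,  0.005, -0.008]))
top 1660 rack [-1.3 -1.8 -2.9] [-0.008  0.004 -0.021] (array([0.8, 0.6, 0.2]), array([0.002, 0.001, 0.016])) (array([ 0.3, -1.8,  1.6]), array([0.007, 0.   , 0.007]))
scene 2637 rack [ 0.8 -1.2  2.5] [ 0.001 -0.007 -0.007] (array([-0.4,  1.1, -0.7]), array([-0.001,  0.001,  0.007])) (array([-1.6, -0.8, -0.3]), array([0.001, 0.011, 0.001]))
```

```bash

python3 -m creep '[255,0.0005,0.0009,0.0006,0.0043,0,0.0025, 255,0,0,0,0,0,0]'
python3 -m creep '[255,-0.0012,0,-0.0008,0,0,0, 255,0,0,0,0,0,0]'
python3 -m creep '[255,-0.0005,0,-0.001,0,0,0, 255,0,0,0,0,0,0]'
python3 -c "
from tg import *
T(-105,58)
chk6([WB,NB],('wrist','top','scene'))"
```

```text
time: 28.08
position: [0.6186, 0.1126, 0.1494]
ee_rot: [-0.363, 0.351, -0.603, 0.618]
force: [0.4, 0.7, -2.2]
opening: 0.0139
time: 28.25
position: [0.6175, 0.1127, 0.1488]
ee_rot: [-0.363, 0.351, -0.603, 0.618]
force: [2.0, -0.3, -1.8]
opening: 0.0133
time: 28.42
position: [0.6173, 0.1127, 0.1481]
ee_rot: [-0.363, 0.35, -0.603, 0.618]
force: [2.3, -0.5, -1.4]
opening: 0.0136
target [0.6179 0.1128 0.1471] shift mm [ 0.6  0.1 -0.9] rotvec [0.0046 0.0013 0.0036] ang 0.006 rows>= 1
bedframe shift [1.1 0.1 0.1] force bed [ 2.3 -0.6  1.2]
wrist 18451 rack [ 1.4 -0.3  0.4] [ 0.006 -0.002  0.006] (array([-0.2,  1.1,  0.3]), array([-0.006,  0.001, -0.005])) (array([-0.3,  0.6,  0.6]), array([-0.004, -0.003, -0.009]))
top 1697 rack [-1.3 -1.5 -3. ] [-0.007  0.002  0.007] (array([1. , 0.1, 0.5]), array([ 0.005,  0.   , -0.013])) (array([ 1.1, -0.4,  1.3]), array([ 0.005, -0.005, -0.014]))
scene 2628 rack [ 0.8 -1.1  2.5] [ 0.001 -0.006 -0.005] (array([-0.4,  1.1, -1.3]), array([0.002, 0.007, 0.005])) (array([-0.8,  0.8, -0.7]), array([0.005, 0.002, 0.005]))
```

```bash

python3 -m creep '[255,0.0004,0,-0.0007,0,0,0, 255,0,0,0,0,0,0]'
python3 -m creep '[255,0.0003,0,-0.0005,0,0,0, 255,0,0,0,0,0,0]'
python3 -c "
from tg import *
T(-105,58)"
```

```text
time: 28.73
position: [0.6179, 0.1124, 0.148]
ee_rot: [-0.363, 0.35, -0.603, 0.618]
force: [-2.3, -1.1, 3.8]
opening: 0.0133
time: 28.9
position: [0.618, 0.1124, 0.1481]
ee_rot: [-0.363, 0.35, -0.603, 0.618]
force: [-5.6, -1.4, 9.4]
opening: 0.0135
target [0.6179 0.1128 0.1471] shift mm [-0.1  0.4 -1. ] rotvec [0.0054 0.0023 0.004 ] ang 0.007 rows>= 1
bedframe shift [ 0.8  0.5 -0.6] force bed [-11.   -1.3  -0.2]
```

```bash

python3 -m creep '[255,-0.0010,0,-0.0002,0,0,0, 255,0,0,0,0,0,0]'
python3 -m creep '[210,0,0,0,0,0,0, 204,0,0,0,0,0,0, 198,0,0,0,0,0,0, 192,0,0,0,0,0,0, 186,0,0,0,0,0,0]'
python3 -m creep '[182,0,0,0,0,0,0, 182,0,0,0,0,0,0]'
python3 -c "
from tg import *
T(-105,58)
chk6([WB,NB],('wrist','top','scene'),'rel')
p=cv2.imread('pics/rel_scene.png'); cv2.imwrite('pics/relz.png',cv2.resize(p[100:220,230:350],None,fx=5,fy=5,interpolation=cv2.INTER_CUBIC))"
```

```text
time: 29.07
position: [0.6175, 0.1125, 0.1478]
ee_rot: [-0.363, 0.35, -0.603, 0.618]
force: [-2.9, -1.3, 6.3]
opening: 0.0137
time: 29.48
position: [0.6155, 0.1126, 0.1451]
ee_rot: [-0.364, 0.352, -0.602, 0.617]
force: [-0.7, -0.2, -0.5]
opening: 0.023
time: 29.65
position: [0.6158, 0.1126, 0.1454]
ee_rot: [-0.364, 0.351, -0.602, 0.617]
force: [-0.2, 0.3, 0.4]
opening: 0.0245
target [0.6179 0.1128 0.1471] shift mm [2.1 0.2 1.8] rotvec [ 0.0049 -0.0015  0.0035] ang 0.006 rows>= 1
bedframe shift [-0.5  0.1  2.7] force bed [-0.4  0.3  0. ]
wrist 18610 rack [ 1.4 -0.2  0.3] [ 0.007 -0.002  0.007] (array([-0.2,  1.1,  0.4]), array([-0.006,  0.001, -0.007])) (array([-0.5,  0.5,  1.1]), array([-0.007,  0.005, -0.007]))
top 1699 rack [-1.6 -1.8 -2.9] [-0.006  0.007  0.006] (array([ 1.2,  0.4, -0. ]), array([-0.   ,  0.002, -0.012])) (array([ 1.3, -0.1,  0.7]), array([ 0.006, -0.008, -0.014]))
scene 2640 rack [ 0.3 -1.3  2.5] [ 0.001 -0.003 -0.007] (array([-0.1,  1.4, -1.2]), array([0.002, 0.003, 0.009])) (array([-0.8,  0.2, -1.7]), array([-0.005,  0.011,  0.004]))
```

View pics/relz.png

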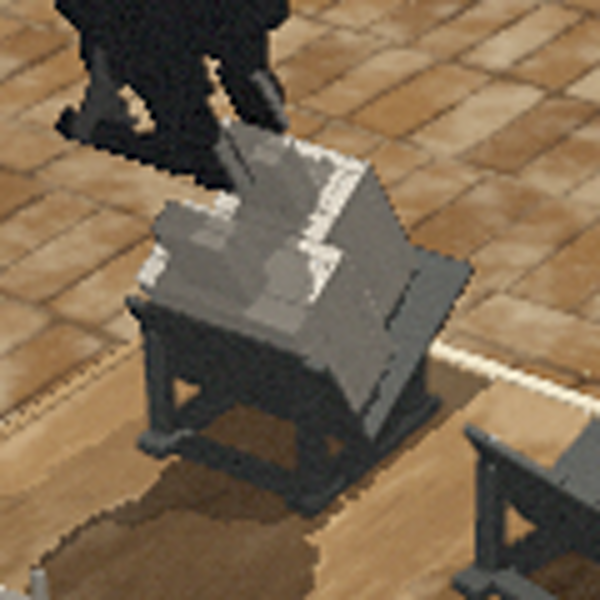

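View pics/rel_wrist.png

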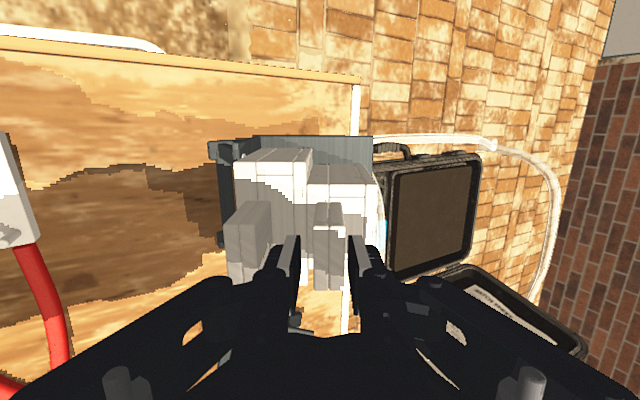

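```bash

python3 -m creep '[182,0.0014,0,0.0008,0,0,0, 182,-0.002,0,0.0035,0,0,0, 182,-0.005,0,0.0087,0,0,0, 182,-0.0075,0,0.013,0,0,0, 182,-0.01,0,0.0173,0,0,0]'
python3 -m creep '[182,-0.01,0,0.0173,0,0,0, 182,-0.01,0,0.0173,0,0,0, 120,-0.01,0,0.0173,0,0,0, 60,-0.01,0,0.0173,0,0,0, 0,0,0,0,0,0,0]'
python3 -c "
from tg import *
chk6([WB,NB],('wrist','top','scene'),'fin')
p=cv2.imread('pics/fin_scene.png'); cv2.imwrite('pics/finz.png',cv2.resize(p[100:220,230:350],None,fx=5,fy=5,interpolation=cv2.INTER_CUBIC))"
```

```text
time: 30.22
position: [0.5923, 0.1125, 0.1893]
ee_rot: [-0.364, 0.351, -0.602, 0.617]
force: [-0.3, -0.1, 0.1]
opening: 0.0242
time: 30.63
position: [0.5541, 0.113, 0.2642]
ee_rot: [-0.361, 0.349, -0.604, 0.619]
force: [1.0, 0.3, 0.7]
opening: 0.0599
wrist 7366 rack [ 1.2 -0.2 -0.1] [ 0.011 -0.004  0.001] (array([-0.1,  1. ,  0.9]), array([-0.008,  0.002, -0.   ])) (array([-0. ,  0.4,  0.8]), array([-0.01 ,  0.003, -0.   ]))
top 2524 rack [-1.2 -1.9 -2.9] [-0.003  0.006  0.008] (array([0.8, 0.8, 0.2]), array([-0.   , -0.001, -0.01 ])) (array([ 1. , -0. ,  0.6]), array([ 0.001, -0.007, -0.012]))
scene 2693 rack [ 0.7 -1.1  2.6] [ 0.    -0.006 -0.008] (array([-0.4,  1. , -1.2]), array([0.001, 0.006, 0.009])) (array([-0.2,  0.3, -1.2]), array([-0.003,  0.006,  0.01 ]))
```

View pics/finz.png

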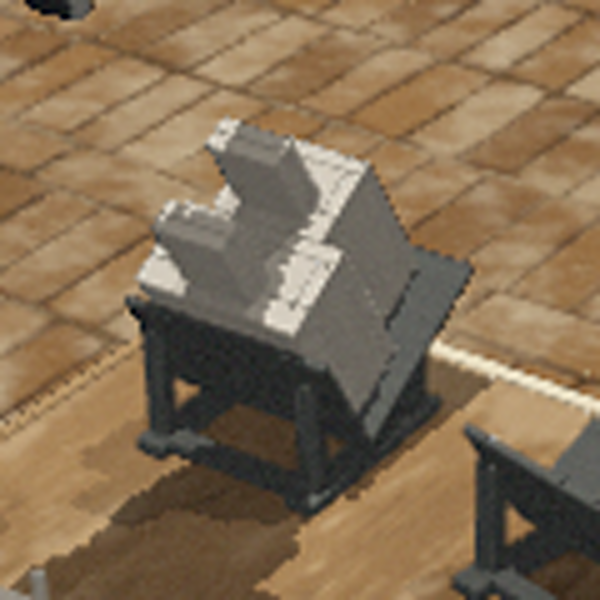

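View pics/fin_wrist.png

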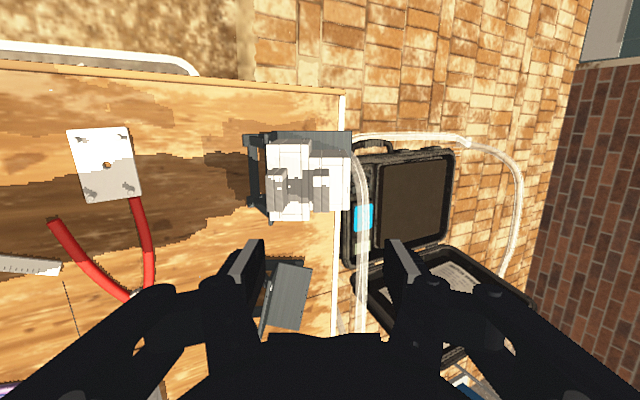

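View pics/fin_top.png

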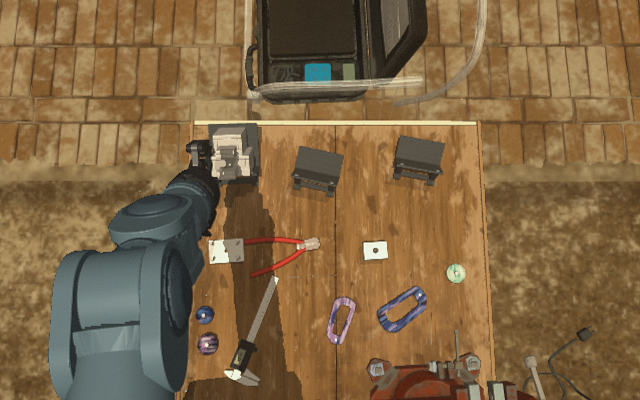

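```bash

python3 -m creep '[0,-0.01,0,0.02,0,0,0, 0,-0.01,0,0.02,0,0,0, 0,0,0,0,0,0,0, 0,0,0,0,0,0,0, 0,0,0,0,0,0,0]'
python3 -m creep '[0,0,0,0,0,0,0, 0,0,0,0,0,0,0, 0,0,0,0,0,0,0, 0,0,0,0,0,0,0, 0,0,0,0,0,0,0]'
python3 -c "
from tg import *
chk6([WB,NB],('wrist','top'),'end')
print(robot.sign_off())"
```

```text
time: 31.2
position: [0.5331, 0.1125, 0.2971]
ee_rot: [-0.364, 0.351, -0.602, 0.617]
force: [-0.3, 0.0, -0.5]
opening: 0.0856
time: 31.62
position: [0.5333, 0.1126, 0.2982]
ee_rot: [-0.364, 0.351, -0.603, 0.618]
force: [0.1, 0.5, -0.1]
opening: 0.0854
wrist 5899 rack [ 1.1 -0.7 -0.2] [ 0.011 -0.004 -0.001] (array([-0. ,  1.5,  0.9]), array([-0.009,  0.002,  0.001])) (array([0.3, 0.7, 1. ]), array([-0.012, -0.002,  0.   ]))
top 2655 rack [-1.3 -1.6 -2.8] [-0.001  0.007 -0.   ] (array([0.9, 0.5, 0.4]), array([ 0.002, -0.005, -0.003])) (array([ 0.9, -0.5,  0.6]), array([-0.004, -0.008, -0.002]))
the job is handed in; nothing more can be done
None
```

I turned both moulds over, gripping each by its tongue so base and lid stayed together. They are now stacked lid-down in the cooling rack, wide mould on the bed and narrow one on top. I handed the job in at about 31.7 s.

**Last checks:** the wrist and top cameras put both moulds within about 1.5 mm of home on every axis, tilted about 0.7° or less. Their ends are on the ledge and the gripper was clear. In the last pictures the moulds look shut and the bystanders are where they started.

**What went wrong and was fixed:**
- **Wide mould:** it first settled about 1.6° off flat, with its foot about 2 mm off the bed. I seated it by pressing it gently with the narrow mould, and the check after that showed it flat.
- **Narrow mould:** it twisted about 0.6° in the grip while I was centring it. I lifted it a little, straightened it and set it down again.

**Disagreements:** the cameras differed by 1–3 mm on where the rack stands. I therefore judged each mould's position against the rack within a single camera's view. The scene camera's tilt reading was off by a few degrees on the moulds still in their cradles, so I gave its tilt readings little weight.

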